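Load the jam-jar steam pot, lock its ring and clear the baking sheet

ROBOT

A 6-joint arm with a two-finger parallel gripper is mounted at the origin on the work surface. World frame = base frame: x ahead of the robot, y to its left, z up, the work surface at z = 0. Lengths are in mm, angles in rad, forces in N, time in s.
With the tool pointing down it reaches from about 300 to 775 mm from the base axis. Payload 14.6 kg.
Tool frame: the origin (TCP) lies on the centre line of the jaws, within the pads' length; the fingertips stand 19 mm ahead of it and the grasp point (between the pads) is the TCP (bot.tip_reach is the distance from the TCP to the fingertips, in mm); y points along the fingers, x is the direction in which the jaws open and shut, and the axes are right-handed (so a half turn about y gives the same grasp; the last joint's range is limited). The gripper opens to 85 mm and grips with 20 to 120 N. Pads are 22 mm wide; open, the fingers measure 114 mm over their backs; the gripper's body (76 mm by 85 mm) begins 54 mm behind the grasp point. The pads swing forward as they close: fully open they stand 13 mm farther back than shut.
Start: joints at [-1.366, 0.3, 1.521, -0, 1.321, -0.067], TCP at [147.649, -529.801, 218.681] pointing down, gripper open.
Joint ranges: [-3.03, 3.03], [-0.79, 2.21], [0.23, 2.52], [-1.04, 4.18], [0, 3.07], [-2.55, 2.55]. Speed limits (rad/s): [2.22, 2.22, 2.57, 3.14, 3.14, 3.14].

INTERFACE

Orientations are given as a unit quaternion [w, x, y, z].
In Python, from rig import bot gives the robot as it stands. Calls block until the motion is done:
- bot.move_to(position, orientation): joint-space move of the TCP to a pose.
- bot.servo_line(position, attitude=None, speed=150, until_force=None): straight line of the TCP; attitude=None keeps the orientation; speed is the mean speed in mm/s. With until_force (N) it stops when the force on the tool has changed by that much, and returns True; else False.
- bot.move_joints(angles): joint-space move.
- bot.move_gripper(opening, grip_force=None): finger opening in mm; grip_force is the grip in N (None keeps the last); returns when the fingers have stopped.
- bot.dwell(seconds).
- bot.ik(position, orientation): joint angles nearest the present ones, or None.
- bot.read_state(): the state.
- bot.read_camera(name): name is "scene" or "top"; returns a dict with "image" (400x640x3 uint8, blue, green, red), "depth" (400x640 float32, mm along the optical axis (not along the pixel's ray), 0 where there is no reading), "fovy" (degrees; the focal length in pixels is half the picture's height over the tangent of half this angle, whatever the lens; pixels are square), "cx", "cy" (the principal point, pixels), "eye" and "attitude" of the camera in the world. Camera axes: x right, y down, z forward; pixel columns grow to the right and rows downward; lengths in mm; the calibration is good to about 2 mm. A picture is of the moment at which its call begins.
A pose or a line that the arm cannot do raises bot.MotionError and nothing moves.
- bot.finish_job(): hands the job in, once; it reports no verdict.
The state is a dict: "clock": time; "joint_positions": joint angles; "qvel": joint speeds; "effort": joint torques, N m; "ee_pos": TCP position; "tool_rot": TCP orientation; "ft_force": force on the tool from outside, world axes, zero at the start; "moment": the same for the moment, N m; "grip_width": finger opening in mm.
Only numpy, scipy, OpenCV 4.12 (cv2) and the standard library are available. Lean on these libraries where they do the work, as an engineer would, in place of code of your own. Each camera call takes 0.05 s, during which the arm holds its last target.

TASK

Stand all the jam jars from the baking sheet upright on the floor of the steam pot, setting them down gently, then put the lid on so that it lies flat on the rim inside the lock ring, and turn the ring clockwise until its left handle stands over the locked mark. Clear the emptied baking sheet away by pushing it square and flush into the steel corner upstand, long side along the back, and leave the other things on the counter where they are.

Things in the scene. Friction and masses are not known exactly. Their poses are not given: they have to be found in the camera images.
- steam_pot: Fixed counter-top steam pot: low round steel pot, 224 mm across (base 250 mm), black control panel on its -x side, open at the top. Origin: centre of its underside on the counter. Rim flange flat, 260 mm across, top 122 mm up; clear mouth 210 mm across. The captive lock ring sits round the flange (lock_ring).
- pot_floor (a point): Centre of the pot's flat inner floor plate (perforated aluminium), 36 mm above the counter, 86 mm below the rim. Four jars stand on it comfortably, e.g. 63 mm from this point, 90 deg apart.
- pot_rim (a point): Centre of the pot's mouth at the height of the rim flange's top, 122 mm above the counter: where the lid's underside comes to lie.
- lock_ring (a joint): Angle (rad) of the captive aluminium ring round the pot's rim, turning about the pot's upright axis: 0 open stop, growing clockwise seen from above, 1.047 locked mark, 1.10 end stop. Stays where left; turning takes about 0.5 N m. Ring 266 mm inside, 282 outside, 108 to 142.5 mm up. Three inward lugs 120 deg apart, 40 deg wide, 135.5 to 142.5 mm up, reach in to 117 mm from the axis.
- ring_gap (a point): Middle of one of the ring's three equal gaps between lugs (80 deg wide, 120 deg apart), 125 mm from the pot's axis, 139 mm up. Turns with the ring. The lid's three ears go down through the three gaps.
- locked_mark (a point): The locked mark: white line on a broad (26 mm) dark steel tongue fixed to the pot just under the ring, left of the pot, 153 mm from its axis. Locked = the left handle's bar stands over it. The narrow (10 mm) tongue 60 deg back is the open mark.
- ring_grip_left (a point): Middle of the black grip of the ring's left handle: level radial bar, grip 18 mm thick, from 161 to 203 mm from the axis; this point 182 mm from the pot's axis, 120 mm above the counter. Free all round; turns with the ring.
- ring_grip_right (a point): The same on the other handle, right of the pot, half a turn round the ring.
- pot_lid: Loose steel lid, 0.5 to 0.7 kg, lying on the counter right of the pot: flat disc 220 mm across, 10 mm thick, three ears of the same thickness, 62 mm wide, reaching to 126 mm from the centre, at 30, 150 and 270 deg from its x axis. Origin: centre of its flat underside. Ears in the ring's gaps have about 20 deg of play either way and the lid 6 mm sideways.
- lid_ear (a point): On top of the lid's ear at 30 deg from its x axis, 115 mm from the lid's centre. A small brass valve stands on the lid at 90 deg.
- lid_grip (a point): Middle of the lid's black bridge handle: bar 118 mm long (along the lid's x), 18 mm wide, 16 mm high, its middle 50 mm above the lid's underside, 32 mm of finger room beneath it.
- baking_sheet: Loose aluminium baking sheet, 180 mm (its x) by 240 mm (its y), 0.4 to 0.65 kg: flat floor 4 mm thick, upright rim 4 mm thick and 18 mm high. Origin: centre of its underside. The jars start on it. It may be pushed from the outside of its rim or from the inside.
- jar1: Jam jar 1: dark red glass, 52 mm across, 75 mm tall with its brass-coloured cap (cap 50 mm across, top 15 mm), 0.18 kg. Origin: centre of its base. May be absent.
- jar2: Jam jar 2: dark red glass, 52 mm across, 75 mm tall with its brass-coloured cap (cap 50 mm across, top 15 mm), 0.18 kg. Origin: centre of its base. May be absent.
- jar3: Jam jar 3: dark red glass, 52 mm across, 75 mm tall with its brass-coloured cap (cap 50 mm across, top 15 mm), 0.18 kg. Origin: centre of its base. May be absent.
- jar4: Jam jar 4: dark red glass, 52 mm across, 75 mm tall with its brass-coloured cap (cap 50 mm across, top 15 mm), 0.18 kg. Origin: centre of its base. May be absent.
- sheet_spot (a point): Where the sheet's centre belongs, at counter height: 90 mm in front of (-x) the back face and 120 mm to the right of (-y) the side face of the fixed L-shaped steel corner upstand at the back left of the counter, x and y square to these faces. Back face 300 mm long, side face 320 mm, 49 mm high with the green edge strip, 14 mm thick.
- funnel: Bystander: steel jar funnel, 110 mm across, 55 mm high, behind the pot to its right. Origin: centre of its underside.
- spoon: Bystander: wooden spoon, 200 mm long, lying behind the lid at the right. Origin: near its middle, on the counter.
- sugar_tin: Bystander: blue tin, 84 mm across, 115 mm tall, behind the pot. Origin: centre of its base.
- round_loaf: Bystander: small round loaf, 104 mm across, 60 mm high, behind the pot. Origin: centre of its base.
- coffee_tin: Bystander: tin, 90 mm across, 140 mm tall, behind the lid at the right. Origin: centre of its base.

How it is judged (in metres and radians):
On the way, in this order (a step that is already met when the one before it is completed fails the run):
1. every jar stands upright on the floor of the pot (horizontal distance between each of jar1, jar2, jar3, jar4 and pot_floor below 0.085 m and z of jar1 in the frame of pot_floor between -0.006 and 0.006 m and angle between each of jar1, jar2, jar3, jar4's own z axis and vertical below 0.12 rad and z of jar2 in the frame of pot_floor between -0.006 and 0.006 m and z of jar3 in the frame of pot_floor between -0.006 and 0.006 m and z of jar4 in the frame of pot_floor between -0.006 and 0.006 m), for 0.2 s.
2. the lid lies flat on the rim, its ears below the lugs of the ring (z of pot_lid in the frame of pot_rim between -0.005 and 0.004 m and horizontal distance between pot_lid and pot_rim below 0.012 m and angle between pot_lid's own z axis and vertical below 0.035 rad), for 0.2 s.
3. the ring is turned to its locked mark over the seated lid (all of step 2 and value of joint lock_ring between 0.96 and 1.13 rad), for 0.2 s.
At the end, for the whole second after the job is handed in: All jars upright inside the pot on its floor; lid flat on the rim (within 4 mm of height, 2 deg); ring within 5 deg of its locked mark; sheet against both faces of the corner upstand (gaps up to 6 mm, 2.5 deg); all released and at rest (all of step 1 and all of step 3 and x of baking_sheet in the frame of sheet_spot above -0.006 m and y of baking_sheet in the frame of sheet_spot above -0.006 m and angle between the x axis of baking_sheet and the x axis of sheet_spot, either way round below 0.045 rad and height (world z) of baking_sheet below 0.004 m and angle between baking_sheet's own z axis and vertical below 0.03 rad and linear speed of each of pot_lid, baking_sheet, jar1, jar2, jar3, jar4 below 0.02 m/s and velocity of joint lock_ring below 0.05 rad/s); the robot touches nothing.
It fails at once if another thing on the counter is shoved more than 4 cm (distance of any of funnel, spoon, sugar_tin, round_loaf, coffee_tin from where it was at the start of the episode above 0.04 m).
It fails at once if a glass jar is dropped into the pot (comes down on its floor faster than 0.7 m/s) ((horizontal distance between jar1 and pot_floor below 0.1 m and z of jar1 in the frame of pot_floor below 0.02 m and linear speed of jar1 above 0.7 m/s) or (horizontal distance between jar2 and pot_floor below 0.1 m and z of jar2 in the frame of pot_floor below 0.02 m and linear speed of jar2 above 0.7 m/s) or (horizontal distance between jar3 and pot_floor below 0.1 m and z of jar3 in the frame of pot_floor below 0.02 m and linear speed of jar3 above 0.7 m/s) or (horizontal distance between jar4 and pot_floor below 0.1 m and z of jar4 in the frame of pot_floor below 0.02 m and linear speed of jar4 above 0.7 m/s)).
Of jar1, jar2, jar3, jar4 only 2 to 4 are there at a start; the rules pass over those that are not, and their reading is None.
At some moment in a run one of pot_lid, baking_sheet may be knocked a few centimetres aside while the robot is not near it.
It also fails if it takes over 210 s, if anything falls off the work surface, if the arm or the gripper's body presses on something with over 40 N, if the wrist force passes 120 N, or if a joint passes its speed limit or range.

## Working session

There is one attempt and no reset: what is moved stays moved. The work goes in short steps, each a Python script; the robot and the scene stay as the last script left them, time stands still between calls to the robot, and variables do not carry over. Pictures are saved under pics/ and viewed, and the job is handed in when it is done.

```bash
ls; mkdir -p pics
python3 - <<'E'
from rig import bot
import cv2,numpy as np
s=bot.read_state();print(s)
for n in("scene","top"):
    c=bot.read_camera(n);cv2.imwrite(f"pics/{n}0.png",c["image"])
    print(n,c["fovy"],c["cx"],c["cy"],c["eye"],c["attitude"],c["depth"].min(),c["depth"].max())
    np.savez(f"{n}0.npz",**{k:np.array(v) for k,v in c.items()})
E
```

```text
pics
{'clock': 0.0, 'joint_positions': array([-1.36561615e+00,  3.00482037e-01,  1.52164328e+00, -1.85924713e-05,
        1.32069673e+00, -6.66117757e-02]), 'qvel': array([ 8.59956588e-04,  6.97240568e-05, -8.98399814e-04, -9.32247447e-04,
       -5.63028350e-04,  4.60857338e-04]), 'effort': array([-2.65108596e-03, -5.43507743e+01, -3.61796236e+01, -1.37736702e-04,
        4.03715196e-03, -3.75451265e-06]), 'ee_pos': array([ 147.58269747, -529.54645508,  218.08901254]), 'tool_rot': array([ 0.56341062, -0.56284956,  0.42798182, -0.42731768]), 'ft_force': array([ 0.35378   ,  0.0544691 , -0.40536013]), 'moment': array([ 0.02489194, -0.01838948,  0.00080166]), 'grip_width': 85.46793628861033}
scene 49.501866034351934 312.6895801298232 199.51720439937608 [1287.68156763 -241.08735104 1052.06753872] [-0.25516235  0.75091696  0.57385279 -0.2042275 ] 0.0 3254.2158
top 47.30608029696095 318.6325181326769 200.88763535963722 [ 468.7593104   -44.36183554 1235.48325454] [ 0.01573782 -0.70161791  0.71167193 -0.03174412] 0.0 2101.0283
```

View pics/top0.png

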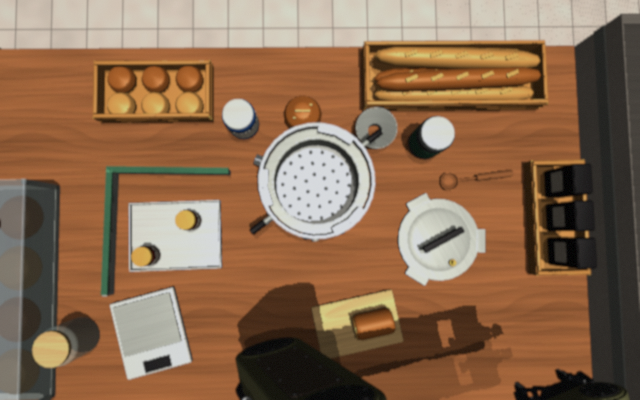

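View pics/scene0.png

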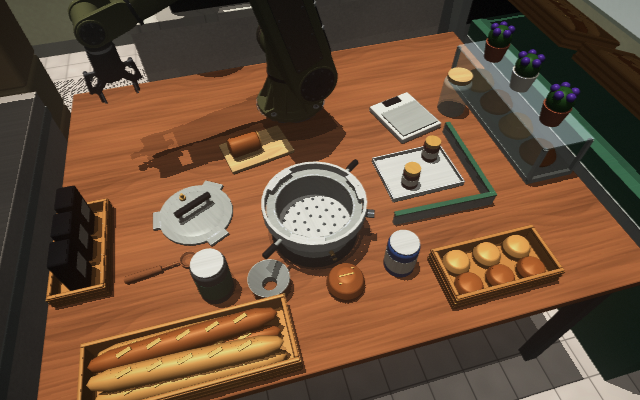

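```bash
cat > h.py <<'E'
import numpy as np,cv2
from scipy.spatial.transform import Rotation as R
def rotq(q): return R.from_quat([q[1],q[2],q[3],q[0]])
def quat(r): x,y,z,w=r.as_quat(); return np.array([w,x,y,z])
def K(c):
    f=200/np.tan(np.radians(float(c["fovy"]))/2); return f,float(c["cx"]),float(c["cy"])
def cloud(c):
    f,cx,cy=K(c); d=c["depth"].astype(float); h,w=d.shape
    u,v=np.meshgrid(np.arange(w),np.arange(h))
    p=np.stack([(u-cx)/f*d,(v-cy)/f*d,d],-1).reshape(-1,3)
    P=rotq(c["attitude"]).apply(p)+c["eye"]
    P=P.reshape(h,w,3); P[d==0]=np.nan; return P
def atz(c,u,v,z):
    f,cx,cy=K(c); r=rotq(c["attitude"]).apply([(u-cx)/f,(v-cy)/f,1.]); e=np.array(c["eye"],float)
    return e+r*(z-e[2])/r[2]
def proj(c,p):
    f,cx,cy=K(c); q=rotq(c["attitude"]).inv().apply(np.atleast_2d(p)-c["eye"])
    return np.c_[q[:,0]/q[:,2]*f+cx,q[:,1]/q[:,2]*f+cy]
def crop(c,u0,v0,u1,v1,name,s=4):
    im=cv2.resize(c["image"][v0:v1,u0:u1],None,fx=s,fy=s,interpolation=cv2.INTER_CUBIC); cv2.imwrite(name,im)
def circ(p):
    A=np.c_[2*p,np.ones(len(p))]; s=np.linalg.lstsq(A,(p**2).sum(1),rcond=None)[0]
    return s[:2],np.sqrt(s[2]+s[:2]@s[:2])
# tool attitude pointing down with jaw axis (tool x) at world angle a; tool y=down
def down(a):
    x=np.array([np.cos(a),np.sin(a),0]);y=np.array([0,0,-1.]);z=np.cross(x,y)
    return quat(R.from_matrix(np.c_[x,y,z]))
E
python3 - <<'E'
import numpy as np
from h import *
c=dict(np.load("top0.npz"));s=dict(np.load("scene0.npz"))
crop(c,240,100,400,250,"pics/potc.png",5)
crop(c,90,150,240,310,"pics/sheetc.png",4)
crop(c,380,110,520,290,"pics/lidc.png",4)
print(rotq([0.56341062, -0.56284956,  0.42798182, -0.42731768]).as_matrix().round(2))
P=cloud(c)
for n,(u,v) in dict(counter=(250,300),tin=(239,110),loaf=(303,110),coffee=(437,130),jarA=(186,217),jarB=(143,255),potfloor=(317,181)).items(): print(n,P[v,u].round(1))
E
```

```text
[[ 0.27 -0.    0.96]
 [-0.96  0.    0.27]
 [-0.   -1.    0.  ]]
counter [289.  114.3  -3.2]
tin [773.8 124.6 111.7]
loaf [785.6 -34.3  62.3]
coffee [ 712.3 -362.   139.1]
jarA [510.3 263.8  77.4]
jarB [416.7 370.6  76.3]
potfloor [602.  -68.6  35.7]
```

View pics/potc.png

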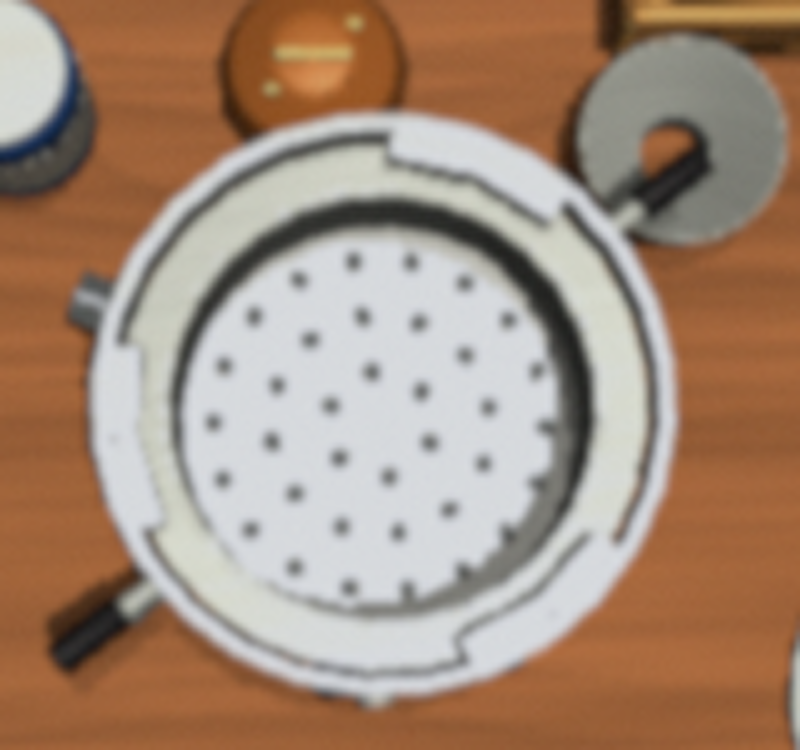

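View pics/sheetc.png

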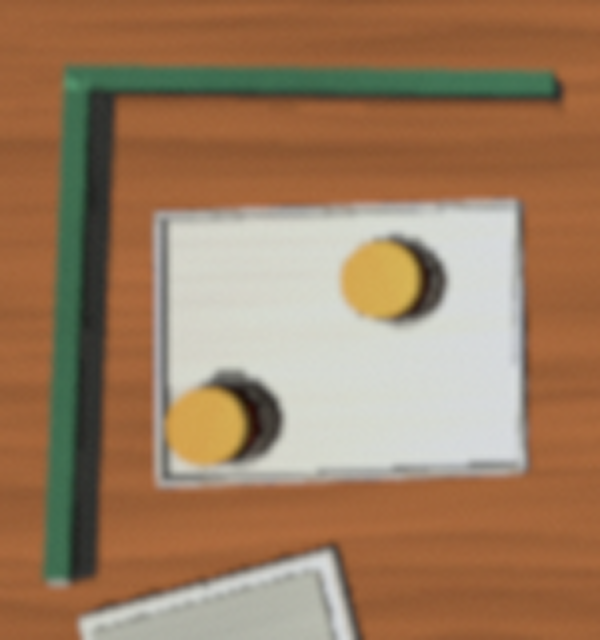

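View pics/lidc.png

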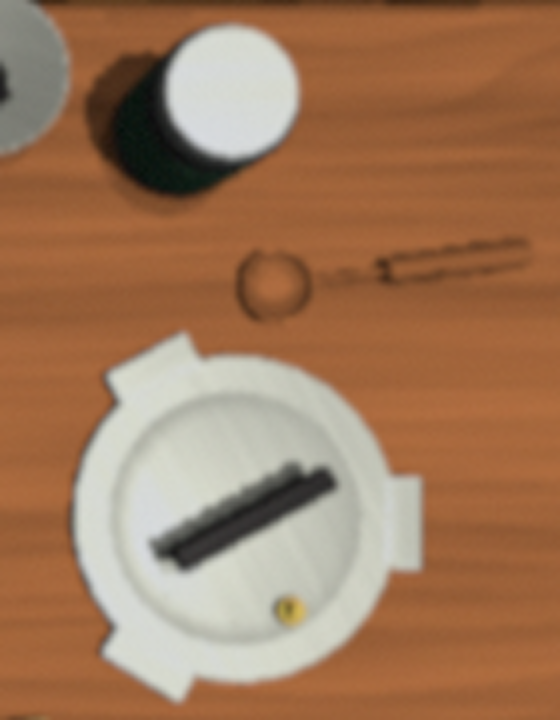

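Run:
```python
import numpy as np
from h import *
from scipy.optimize import least_squares
for n in("top0","scene0"):
    c=dict(np.load(n+".npz"));P=cloud(c);X,Y,Z=P[...,0],P[...,1],P[...,2]
    print(n)
    m=(abs(Z-142.5)<6)&(np.hypot(X-605,Y+65)<180)
    q=P[m][:,:2]
    # centre: outer boundary by angle bins, fit
    ctr=q.mean(0)
    for _ in range(4):
        d=q-ctr;a=np.arctan2(d[:,1],d[:,0]);r=np.hypot(*d.T);b=((a+np.pi)/(2*np.pi)*72).astype(int)
        e=np.array([q[b==i][np.argmax(r[b==i])] for i in range(72) if (b==i).any()])
        e=e[abs(np.hypot(*(e-ctr).T)-np.median(np.hypot(*(e-ctr).T)))<5]
        ctr,rad=circ(e)
    print("ring ctr",ctr,rad,"z",np.median(P[m][:,2]))
    # floor holes etc. z
    # jars: caps
    for (x,y) in((510,264),(417,371)):
        m=(abs(Z-75)<6)&(np.hypot(X-x,Y-y)<40);print("jar",circ_ if 0 else P[m].mean(0),m.sum(),P[m][:,:2].min(0),P[m][:,:2].max(0))
    # lugs: points with z~142 & r in 118..130
    d=P[...,:2]-ctr;r=np.hypot(d[...,0],d[...,1]);a=np.degrees(np.arctan2(d[...,1],d[...,0]))
    m=(abs(Z-142.5)<5)&(r>118)&(r<129)
    h,_=np.histogram(a[m],bins=np.arange(-180,181,5));print("lug hist",[(int(x),int(y)) for x,y in zip(np.arange(-180,180,5),h) if y])
    m=(abs(Z-129)<8)&(r>165)&(r<203)
    for s in(1,-1):
        mm=m&(d[...,0]*s<0)
        print("handle",mm.sum(),P[mm].mean(0),np.degrees(np.arctan2(*d[mm].mean(0)[::-1])))
    # lid bar
    m=(Z>50)&(Z<66)&(np.hypot(X-490,Y+350)<100);q=P[m][:,:2]
    if m.sum()>5:
        w,v=np.linalg.eigh(np.cov(q.T));print("bar",m.sum(),P[m].mean(0),np.degrees(np.arctan2(v[1,1],v[0,1])))
    m=(Z>5)&(Z<20)&(np.hypot(X-490,Y+350)<150);q=P[m][:,:2]
    def f(t):
        d=q-t;return 0
    print("lid",m.sum(),q.mean(0),q.min(0),q.max(0),np.median(P[m][:,2]))
```

```text
top0
ring ctr [593.98232663 -64.59084346] 140.10487067829823 z 142.58222251770485
jar [504.96798947 266.42114147  78.06447291] 262 [482.54276482 242.51737059] [528.11656807 291.35490626]
jar [415.23955804 373.81303069  78.12574384] 288 [391.35738942 349.94575558] [439.26511013 399.42169894]
lug hist [(-165, 15), (-160, 20), (-155, 22), (-150, 22), (-145, 19), (-140, 20), (-135, 22), (-130, 21), (-125, 13), (-45, 14), (-40, 21), (-35, 20), (-30, 21), (-25, 19), (-20, 19), (-15, 18), (-10, 24), (-5, 12), (75, 14), (80, 20), (85, 21), (90, 21), (95, 21), (100, 20), (105, 19), (110, 21), (115, 13)]
handle 109 [482.062772    81.29127163 127.2390915 ] 127.49512252556707
handle 104 [ 704.32159712 -210.3115528   127.04092058] -52.86710717139713
bar 322 [ 444.77202016 -391.43226028   57.58037918] 117.3061911563413
lid 4816 [ 458.14700825 -380.86779651] [ 340.2197297  -498.18503911] [ 637.30632234 -202.92107777] 12.300709390954808
scene0
ring ctr [595.68645364 -67.48176208] 140.61678541099664 z 142.08329441177068
jar [510.08564529 262.59116406  77.44054984] 175 [482.23187881 238.21748673] [532.03084075 290.29932604]
jar [419.75652099 371.08206483  77.24957335] 154 [390.7706333  348.28344987] [444.0411394  398.89016593]
lug hist [(-165, 7), (-160, 12), (-155, 14), (-150, 10), (-145, 12), (-140, 13), (-135, 12), (-130, 12), (-125, 10), (-45, 9), (-40, 17), (-35, 15), (-30, 14), (-25, 15), (-20, 17), (-15, 15), (-10, 16), (-5, 8), (75, 12), (80, 12), (85, 14), (90, 11), (95, 14), (100, 10), (105, 11), (110, 16), (115, 7)]
handle 58 [486.80031736  77.84762464 126.41998839] 126.8419043192457
handle 98 [ 708.62594642 -212.97139184  126.85223299] -52.17881950135496
bar 243 [ 449.8559613  -396.04633188   56.69122227] 117.47929626364285
lid 3061 [ 470.49456895 -386.46033141] [ 340.02738617 -498.6476195 ] [ 620.36123959 -208.07953059] 11.79230343213385
```

Run:
```python
from rig import bot
from h import *
for n,p in dict(A=(507.5,264.5,300),Alow=(507.5,264.5,60),B=(417.5,372.5,300),P1=(595,-24,300),P2=(595,-108,96),lid=(447,-394,60),front=(390,310,26)).items():
    for a in(0,180,90,-90,117.4,-62.6):
        q=bot.ik(np.array(p,float),down(np.radians(a)));print(n,a,None if q is None else np.round(q,2))
```

```text
A 0 [ 0.42  0.3   1.33 -0.    1.51  0.42]
A 180 None
A 90 [ 0.42  0.3   1.33 -0.    1.51 -1.15]
A -90 [ 0.42  0.3   1.33 -0.    1.51  1.99]
A 117.4 [ 0.42  0.3   1.33 -0.    1.51 -1.63]
A -62.6 [ 0.42  0.3   1.33 -0.    1.51  1.51]
Alow 0 [ 0.42  0.52  1.6  -0.    1.01  0.42]
Alow 180 None
Alow 90 [ 0.42  0.52  1.6  -0.    1.01 -1.15]
Alow -90 [ 0.42  0.52  1.6  -0.    1.01  1.99]
Alow 117.4 [ 0.42  0.52  1.6  -0.    1.01 -1.63]
Alow -62.6 [ 0.42  0.52  1.6  -0.    1.01  1.51]
B 0 [ 0.66  0.27  1.37 -0.    1.5   0.66]
B 180 [ 0.66  0.27  1.37 -0.    1.5  -2.48]
B 90 [ 0.66  0.27  1.37 -0.    1.5  -0.91]
B -90 [ 0.66  0.27  1.37 -0.    1.5   2.23]
B 117.4 [ 0.66  0.27  1.37 -0.    1.5  -1.39]
B -62.6 [ 0.66  0.27  1.37 -0.    1.5   1.76]
P1 0 [-0.1   0.36  1.26 -0.    1.53 -0.1 ]
P1 180 None
P1 90 [-0.1   0.36  1.26 -0.    1.53 -1.67]
P1 -90 [-0.1   0.36  1.26 -0.    1.53  1.47]
P1 117.4 [-0.1   0.36  1.26 -0.    1.53 -2.15]
P1 -62.6 [-0.1   0.36  1.26 -0.    1.53  0.99]
P2 0 [-0.24  0.54  1.48 -0.    1.12 -0.24]
P2 180 None
P2 90 [-0.24  0.54  1.48 -0.    1.12 -1.81]
P2 -90 [-0.24  0.54  1.48 -0.    1.12  1.33]
P2 117.4 [-0.24  0.54  1.48 -0.    1.12 -2.29]
P2 -62.6 [-0.24  0.54  1.48 -0.    1.12  0.85]
lid 0 [-0.78  0.57  1.53 -0.    1.04 -0.78]
lid 180 [-0.78  0.57  1.53 -0.    1.04  2.36]
lid 90 [-0.78  0.57  1.53 -0.    1.04 -2.35]
lid -90 [-0.78  0.57  1.53 -0.    1.04  0.79]
lid 117.4 None
lid -62.6 [-0.78  0.57  1.53 -0.    1.04  0.31]
front 0 [ 0.6   0.44  1.83 -0.    0.87  0.6 ]
front 180 [ 0.6   0.44  1.83 -0.    0.87 -2.54]
front 90 [ 0.6   0.44  1.83 -0.    0.87 -0.97]
front -90 [ 0.6   0.44  1.83 -0.    0.87  2.17]
front 117.4 [ 0.6   0.44  1.83 -0.    0.87 -1.45]
front -62.6 [ 0.6   0.44  1.83 -0.    0.87  1.69]
```

Run:
```python
from rig import bot
from h import *
D=down(0)
p=bot.read_state()["ee_pos"]; bot.servo_line([p[0],p[1],320],speed=250)
bot.move_to([507.5,264.5,300],D)
bot.servo_line([507.5,264.5,64],speed=200,until_force=15)
print(bot.read_state()["ee_pos"],bot.read_state()["ft_force"])
bot.move_gripper(40,30);s=bot.read_state();print(s["grip_width"],s["ft_force"],s["ee_pos"],s["clock"])
bot.servo_line([507.5,264.5,280],speed=200)
s=bot.read_state();print(s["grip_width"],s["ft_force"],s["ee_pos"],s["clock"])
for n in("top","scene"):
    c=bot.read_camera(n);cv2.imwrite(f"pics/{n}1.png",c["image"])
```

```text
[507.99735691 264.71201979  65.03343782] [-0.15758448  0.47187541  1.0326194 ]
40.44999071470765 [-10.80146815  -1.70592976  17.40835083] [507.12360876 264.84331757  65.41872675] 5.5667
39.80925224849033 [ 0.28891188  0.64612556 -0.14745164] [507.23993588 264.36043994 278.76479965] 6.8
```

View pics/scene1.png

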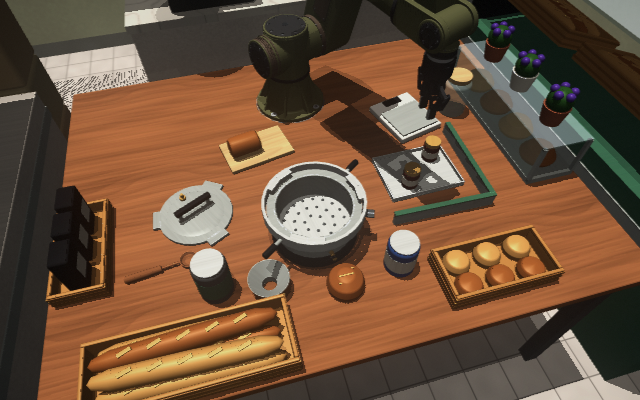

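```bash
cat >> h.py <<'E'
def jars(c):
    P=cloud(c);Z=P[...,2];m=((abs(Z-77)<7)&(P[...,1]>200)&(P[...,0]<600)&(P[...,0]>330)).astype(np.uint8)
    n,l,st,ce=cv2.connectedComponentsWithStats(m)
    return [(P[l==i].mean(0).round(1),int(st[i,4])) for i in range(1,n) if st[i,4]>40]
E
python3 - <<'E'
from rig import bot
from h import *
bot.move_gripper(85)
bot.move_to([480,60,330],down(0))
for n in("top","scene"):
    c=bot.read_camera(n);cv2.imwrite(f"pics/{n}2.png",c["image"]);print(n,jars(c),bot.read_state()["grip_width"])
    # where is the gripper in the picture
    s=bot.read_state();print(proj(c,s["ee_pos"]),s["ee_pos"])
    np.savez(f"{n}2.npz",**{k:np.array(v) for k,v in c.items()})
crop(c,340,60,500,220,"pics/s2c.png",5)
E
```

```text
top [(array([463.5, 621.3,  77. ]), 351), (array([505.7, 276. ,  79.2]), 180), (array([415.3, 374.5,  78.9]), 328)] 84.88333728461897
[[255.06888775 226.69072103]] [480.17365572  61.00819857 329.49973946]
scene [(array([ 462.5, 1060.2,   81.9]), 43), (array([473.1, 618.4,  77.1]), 237), (array([419.5, 370.5,  77.7]), 162), (array([509.5, 263.2,  77.8]), 187)] 84.59413393573314
[[349.70971358 108.87716437]] [480.17113619  61.11123512 329.42539744]
```

View pics/s2c.png

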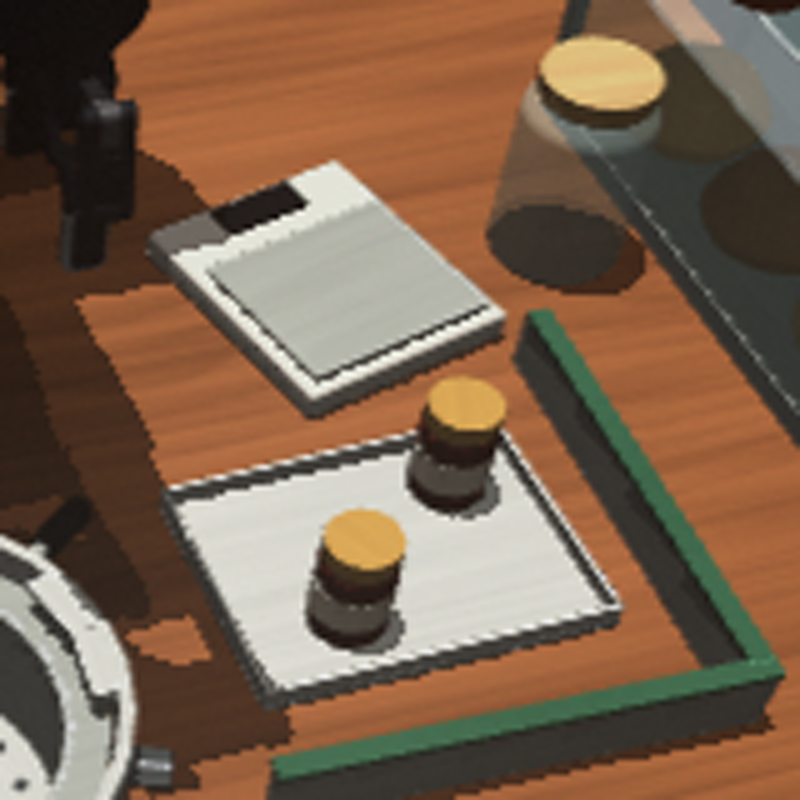

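View pics/top2.png

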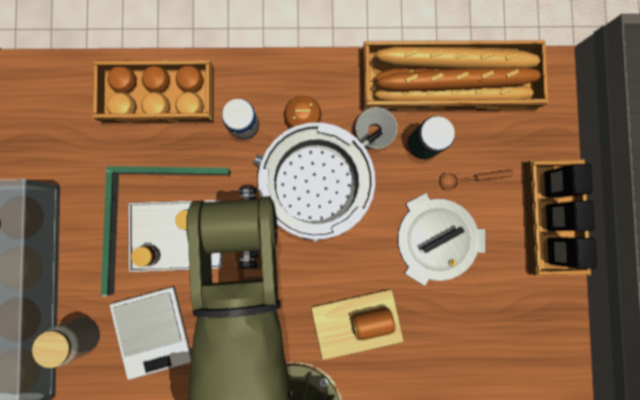

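Run:
```python
from rig import bot
from h import *
for n in("top2","scene2"):
    c=dict(np.load(n+".npz"));P=cloud(c)
    m=(abs(P[...,0]-480)<90)&(abs(P[...,1]-61)<80)&(P[...,2]>270)&(P[...,2]<400)
    u,v=proj(c,[480,61,330])[0].astype(int)
    q=P[m];print(n,m.sum(),(u,v))
    for z0 in range(270,400,10):
        k=q[(q[:,2]>=z0)&(q[:,2]<z0+10)]
        if len(k):print(z0,len(k),k[:,:2].min(0).round(),k[:,:2].max(0).round(),k[:,:2].mean(0).round())
c=dict(np.load("top2.npz"));crop(c,200,160,300,280,"pics/g.png",6)
```

```text
top2 10 (np.int64(255), np.int64(226))
370 3 [430.  51.] [434.  51.] [432.  51.]
380 1 [435.  51.] [435.  51.] [435.  51.]
390 6 [426.  50.] [536.  61.] [466.  53.]
scene2 197 (np.int64(349), np.int64(108))
350 21 [434.  49.] [533.  69.] [472.  59.]
360 49 [430.  48.] [538.  67.] [486.  56.]
370 55 [429.  48.] [538.  71.] [486.  56.]
380 46 [435.  49.] [539.  66.] [494.  56.]
390 26 [432.  47.] [536.  60.] [461.  53.]
```

View pics/g.png

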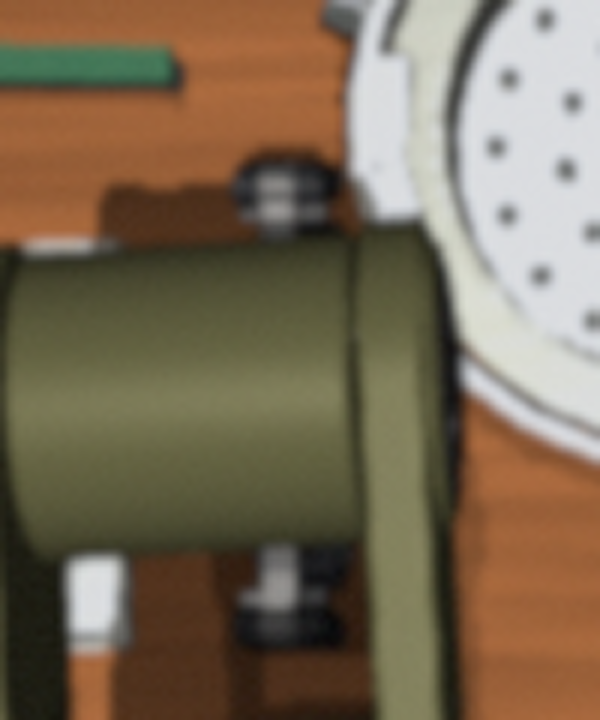

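Run:
```python
from rig import bot
from h import *
print(bot.tip_reach)
D=down(0)
bot.move_to([370,70,200],D); 
for w in(2,85,52):
    bot.move_gripper(w)
    bot.servo_line([370,70,60],speed=150,until_force=10)
    r=bot.servo_line([370,70,2],speed=20,until_force=5);s=bot.read_state();print(w,r,s["ee_pos"],s["ft_force"],s["grip_width"])
    bot.servo_line([370,70,100],speed=100)
c=bot.read_camera("scene");s=bot.read_state();cv2.imwrite("pics/s3.png",c["image"]);crop(c,270,20,430,140,"pics/s3.png",5);print(s["ee_pos"],proj(c,[s["ee_pos"],s["ee_pos"]-[0,0,19]]))
```

```text
19.0
2 False [370.03026614  69.99408965   2.03662251] [-0.59881106 -0.04421374  0.15063109] 2.0969814461045306
85 False [370.05013675  69.9973877    2.04723386] [-0.19574771  1.3076068  -0.24730461] 85.23292851897403
52 False [370.04060982  70.01427169   2.04099833] [-0.24181534 -0.49127421 -0.03878973] 51.830656168375064
[369.66298572  69.95834231  99.46027513] [[337.46992237 143.80004456]
 [337.28181622 148.15286182]]
```

View pics/s3.png

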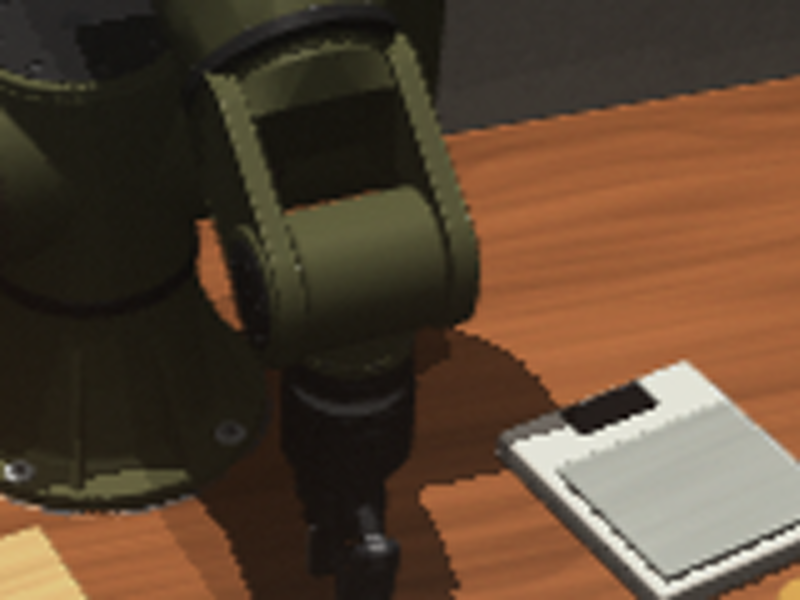

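Run:
```python
from rig import bot
from h import *
for w in(2,85,52):
    bot.move_gripper(w)
    bot.servo_line([370,70,5],speed=150,until_force=10)
    try:
        r=bot.servo_line([370,70,-45],speed=15,until_force=4);s=bot.read_state();print(w,r,s["ee_pos"],s["ft_force"],s["grip_width"])
        if w==2:
            c=bot.read_camera("scene");crop(c,270,20,430,180,"pics/s4.png",5);print(proj(c,[s["ee_pos"]]))
    except bot.MotionError as e: print(e)
    bot.servo_line([370,70,100],speed=100)
```

```text
2 True [370.06500514  69.99082711 -12.4741142 ] [-1.54803939 -0.07712187  7.82369025] 2.137453654086823
[[336.46300788 168.22161364]]
85 True [370.11218247  70.01256796 -25.62031744] [-3.19688343 -0.4351388   7.41356124] 85.49654831160413
52 True [370.11495234  70.00884751 -16.00577063] [-2.67710804 -0.67401815  8.27765572] 51.82773946804387
```

View pics/s4.png

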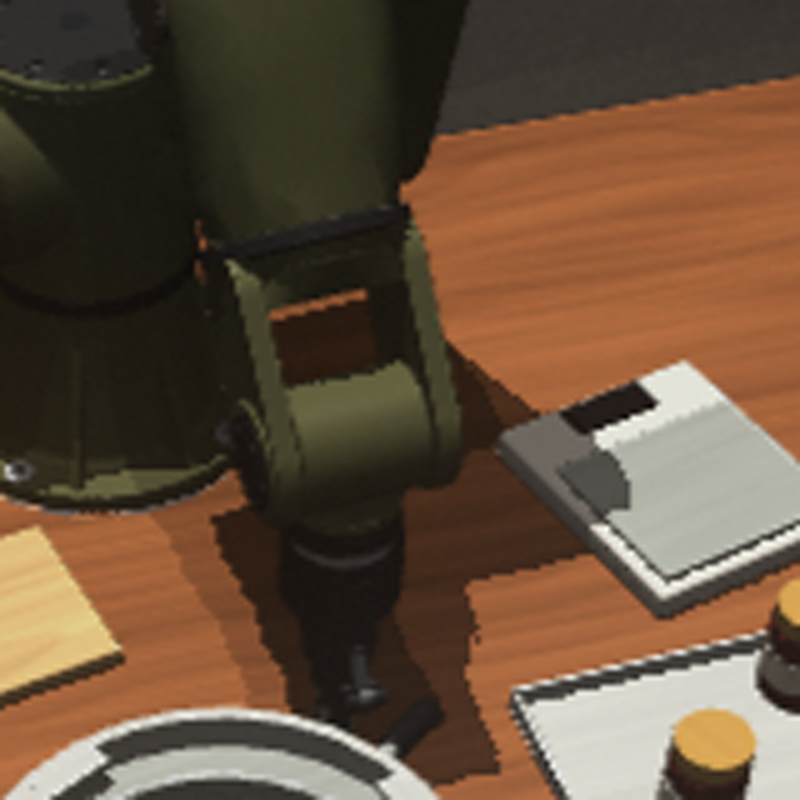

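Run:
```python
from rig import bot
from h import *
D=down(0)
bot.move_gripper(85)
bot.servo_line([370,70,300],speed=250)
bot.move_to([507.5,264.5,200],D)
bot.servo_line([507.5,264.5,30],speed=150,until_force=10)
s=bot.read_state();print(s["ee_pos"],s["ft_force"])
bot.move_gripper(40,30);s=bot.read_state();print(s["grip_width"],s["ft_force"],s["ee_pos"],s["clock"])
bot.servo_line([507.5,264.5,250],speed=150)
s=bot.read_state();print(s["grip_width"],s["ft_force"],s["ee_pos"],s["clock"])
bot.move_to([595,-24,250],D)
c=bot.read_camera("scene");crop(c,220,50,400,230,"pics/s5.png",4);c=bot.read_camera("top");crop(c,220,100,400,250,"pics/t5.png",4)
```

```text
[507.95886831 264.67700668  30.9215824 ] [ 0.4005051  -0.59972275 -0.7169126 ]
51.017530583966135 [-2.57425879 -0.33021963  4.29908845] [507.56906208 264.61446553  30.63983104] 42.85
50.79582485754493 [-0.20253964  0.07011717 -1.50300389] [507.27453093 264.39616233 249.14820498] 44.4667
```

View pics/s5.png

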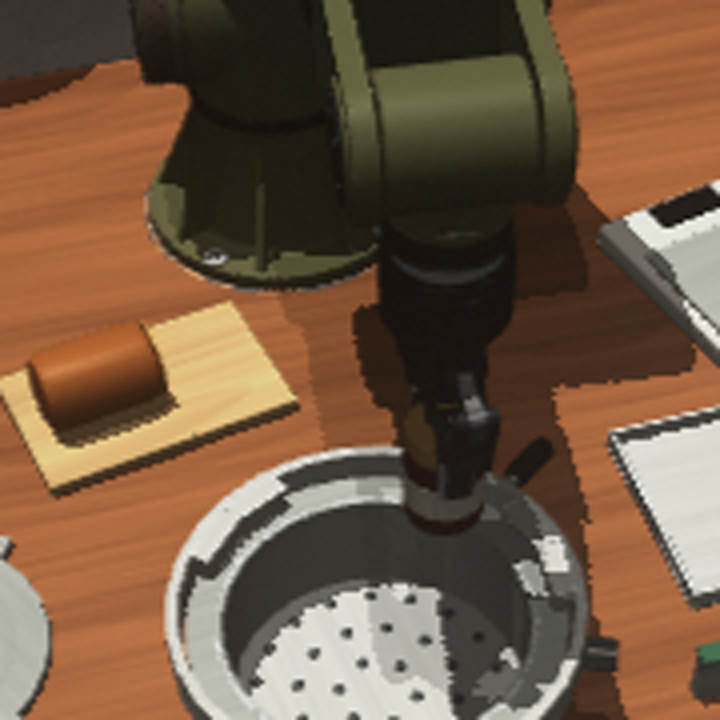

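View pics/t5.png

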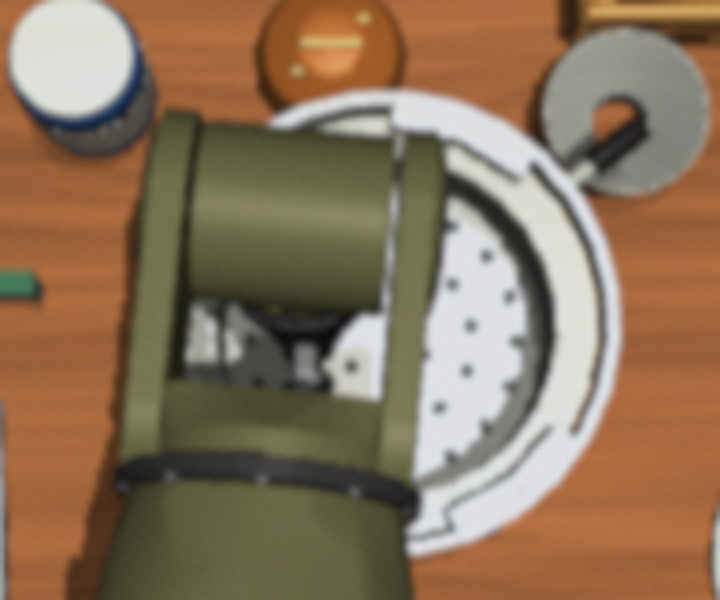

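Run:
```python
from rig import bot
from h import *
D=down(0)
bot.servo_line([595,-24,85],speed=150,until_force=12)
r=bot.servo_line([595,-24,55],speed=30,until_force=3);s=bot.read_state();print(r,s["ee_pos"],s["ft_force"])
bot.move_gripper(66);bot.servo_line([595,-24,200],speed=200)
bot.move_gripper(85)
bot.move_to([417.5,372.5,160],D)
bot.servo_line([417.5,372.5,30],speed=150,until_force=10)
s=bot.read_state();print(s["ee_pos"],s["ft_force"])
bot.move_gripper(40,30);s=bot.read_state();print(s["grip_width"],s["ft_force"],s["ee_pos"],s["clock"])
bot.servo_line([417.5,372.5,250],speed=150)
s=bot.read_state();print(s["grip_width"],s["ft_force"],s["ee_pos"],s["clock"])
bot.move_to([595,-108,250],D)
c=bot.read_camera("scene");crop(c,220,50,400,260,"pics/s6.png",3)
```

```text
True [594.89318193 -24.03329497  62.24095685] [ 0.41848618 -1.09652792  0.81201226]
[418.0175912  372.75537747  30.92543794] [-0.77501596  0.32658491  0.11601553]
50.762571702068385 [-2.51781227 -1.16717449  5.96360469] [417.62532053 372.67786795  30.80915997] 52.2167
51.21166468520901 [ 0.38685109  0.23536198 -1.85869674] [417.31004067 372.33152785 249.17058911] 53.8333
```

View pics/s6.png

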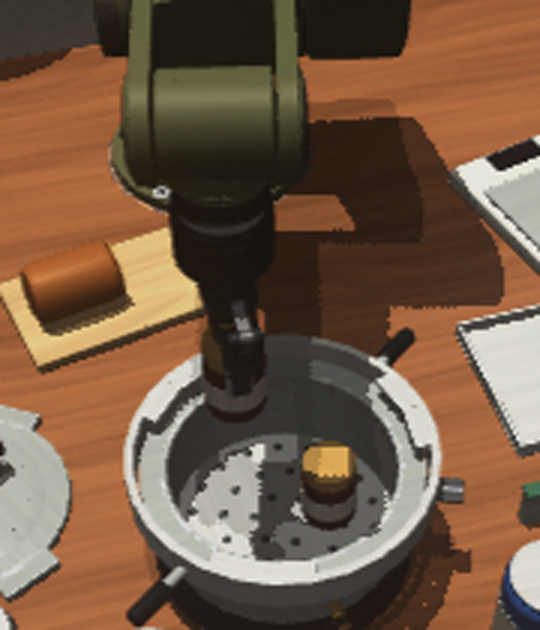

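Run:
```python
from rig import bot
from h import *
bot.servo_line([595,-108,85],speed=150,until_force=12)
r=bot.servo_line([595,-108,55],speed=30,until_force=3);s=bot.read_state();print(r,s["ee_pos"],s["ft_force"])
bot.move_gripper(66);bot.servo_line([595,-108,220],speed=200)
bot.move_to([400,-100,330],down(np.radians(0)))
for n in("top","scene"):
    c=bot.read_camera(n);cv2.imwrite(f"pics/{n}7.png",c["image"])
    np.savez(f"{n}7.npz",**{k:np.array(v) for k,v in c.items()})
    P=cloud(c);Z=P[...,2];X=P[...,0];Y=P[...,1]
    m=(Z>52)&(Z<66)&(np.hypot(X-450,Y+394)<90);q=P[m][:,:2]
    w,v=np.linalg.eigh(np.cov(q.T));t=v[:,1];pr=(q-q.mean(0))@t
    print("bar",m.sum(),P[m].mean(0),np.degrees(np.arctan2(t[1],t[0])),pr.min(),pr.max(),q.mean(0)+t*(pr.min()+pr.max())/2)
    # disc: outer boundary z 3..18 around
    m=(Z>6)&(Z<17)&(np.hypot(X-450,Y+394)<112);print("disc n",m.sum())
    m=(abs(Z-111)<7)&(np.hypot(X-595,Y+66)<90);mm=m.astype(np.uint8);k,l,st,ce=cv2.connectedComponentsWithStats(mm)
    print("caps",[(P[l==i].mean(0).round(1),st[i,4]) for i in range(1,k) if st[i,4]>20])
print(bot.read_state()["clock"])
crop(dict(np.load("top7.npz")),240,100,500,290,"pics/t7.png",3)
```

```text
True [ 594.92663699 -108.01524424   62.3872792 ] [ 0.17542577 -0.83074159  2.73148448]
bar 316 [ 468.21583475 -362.895635     57.87512678] 117.44231800139922 -59.79377571053814 58.754487420749044 [ 468.45531555 -363.35680632]
disc n 3590
caps [(array([ 593.5, -103.8,  111.1]), np.int32(315)), (array([593.1, -20.3, 111.3]), np.int32(313))]
bar 227 [ 472.87060111 -367.59926871   57.13962491] 117.21586100552737 -56.32058953926167 58.17155538512859 [ 472.44733694 -366.77624618]
disc n 2410
caps [(array([597.9, -23.6, 110.6]), np.int32(224)), (array([ 597.7, -107.4,  110.7]), np.int32(230))]
59.9583
```

View pics/t7.png

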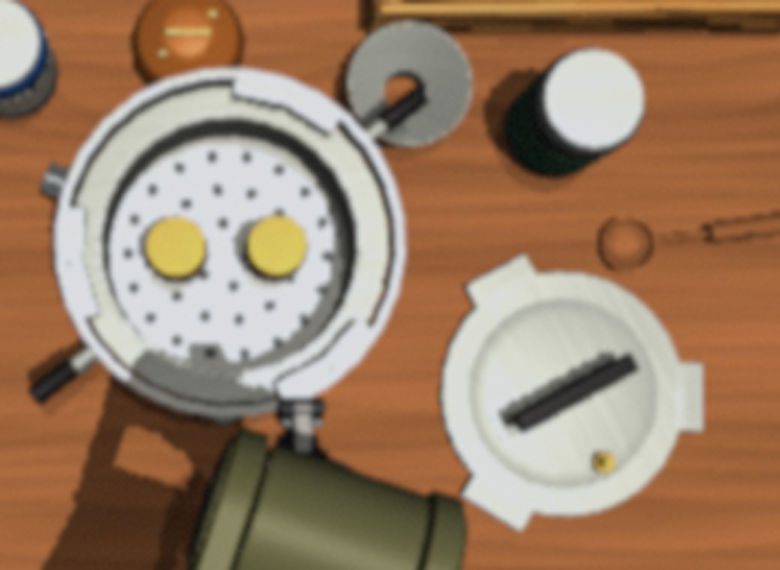

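View pics/scene7.png

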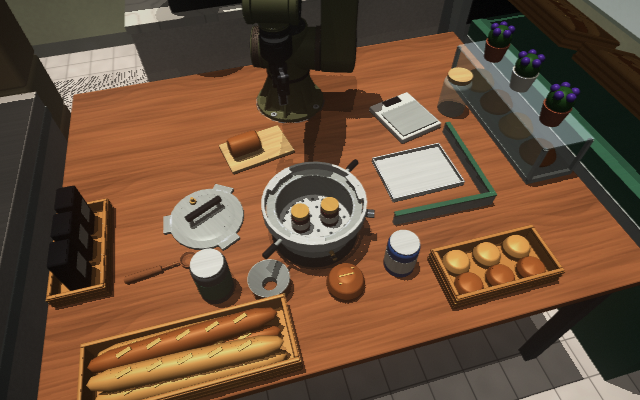

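Run:
```python
from rig import bot
from h import *
a=np.radians(27.3);L=[469.8,-367.2];T=[594.3,-68.0]
bot.move_gripper(50)
bot.move_to([*L,140],down(a))
bot.servo_line([*L,18],speed=120,until_force=10)
s=bot.read_state();print(s["ee_pos"],s["ft_force"])
bot.move_gripper(0,80);s=bot.read_state();print(s["grip_width"],s["ft_force"],s["ee_pos"])
bot.servo_line([*L,220],speed=150)
s=bot.read_state();print(s["grip_width"],s["ft_force"],s["moment"],s["ee_pos"],s["clock"])
bot.servo_line([*T,220],attitude=down(np.radians(36.5)),speed=150)
for n in("top","scene"):
    c=bot.read_camera(n);cv2.imwrite(f"pics/{n}8.png",c["image"])
    np.savez(f"{n}8.npz",**{k:np.array(v) for k,v in c.items()})
crop(dict(np.load("top8.npz")),220,90,420,270,"pics/t8.png",4)
crop(dict(np.load("scene8.npz")),220,90,420,270,"pics/s8.png",4)
```

```text
[ 470.18819941 -367.49602287   18.84648995] [ 0.19689645  0.52543612 -0.65853354]
16.619359150048574 [-2.6348596   0.86817274  6.91288409] [ 470.00480404 -367.46502617   18.73772687]
16.476995500135892 [ 0.27355782 -0.21877911 -6.88554411] [ 0.01295937  0.0348936  -0.00598701] [ 469.54386616 -366.98330348  219.01580676] 64.5917
```

View pics/t8.png

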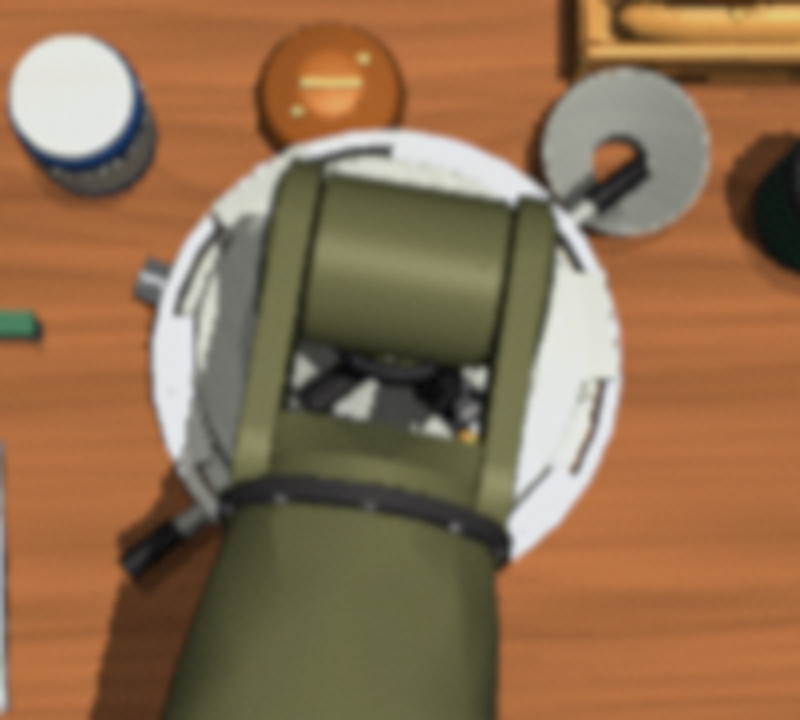

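View pics/s8.png

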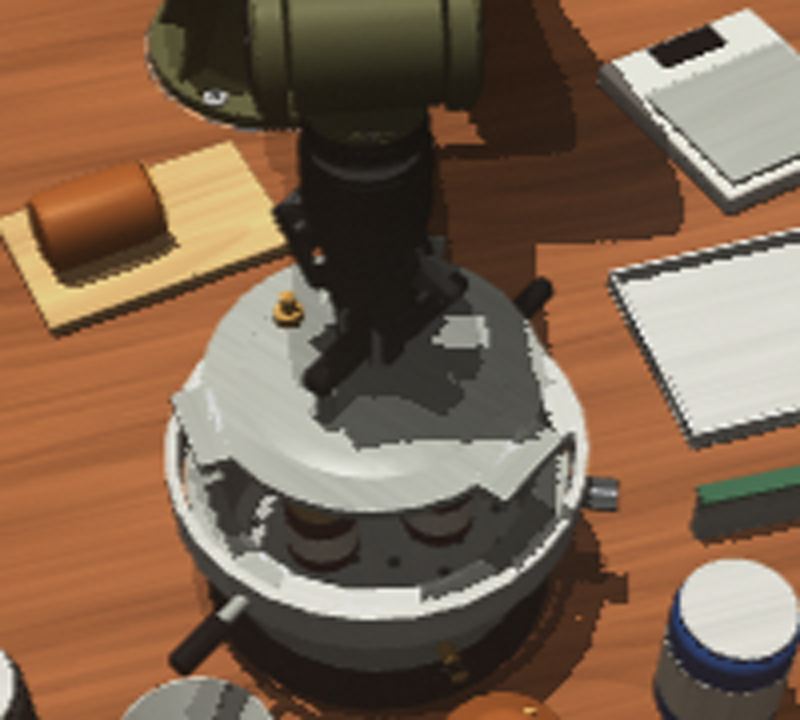

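Run:
```python
from rig import bot
from h import *
T=[594.3,-68.0]
bot.servo_line([*T,170],speed=100,until_force=12)
r=bot.servo_line([*T,132],speed=20,until_force=5);s=bot.read_state();print(r,s["ee_pos"],s["ft_force"],s["moment"])
for n in("top","scene"):
    c=bot.read_camera(n);cv2.imwrite(f"pics/{n}9.png",c["image"])
    np.savez(f"{n}9.npz",**{k:np.array(v) for k,v in c.items()})
    P=cloud(c);m=(np.hypot(P[...,0]-594.5,P[...,1]+66)<108)&(P[...,2]>122)&(P[...,2]<150);q=P[m]
    A=np.c_[q[:,:2]-[594.5,-66],np.ones(len(q))];
    k=np.ones(len(q),bool)
    for _ in range(5):
        s_=np.linalg.lstsq(A[k],q[k,2],rcond=None)[0];k=abs(A@s_-q[:,2])<3
    print(n,s_,k.sum())
crop(dict(np.load("scene9.npz")),220,90,420,270,"pics/s9.png",4)
```

```text
True [594.26738912 -68.01472536 140.70495339] [-0.76226332 -0.6046674   5.32142898] [0.01283245 0.1099544  0.02897282]
top [-5.39503450e-03  1.94008616e-03  1.32451427e+02] 1055
scene [-7.68242106e-03 -4.29230961e-04  1.33849714e+02] 2254
```

View pics/s9.png

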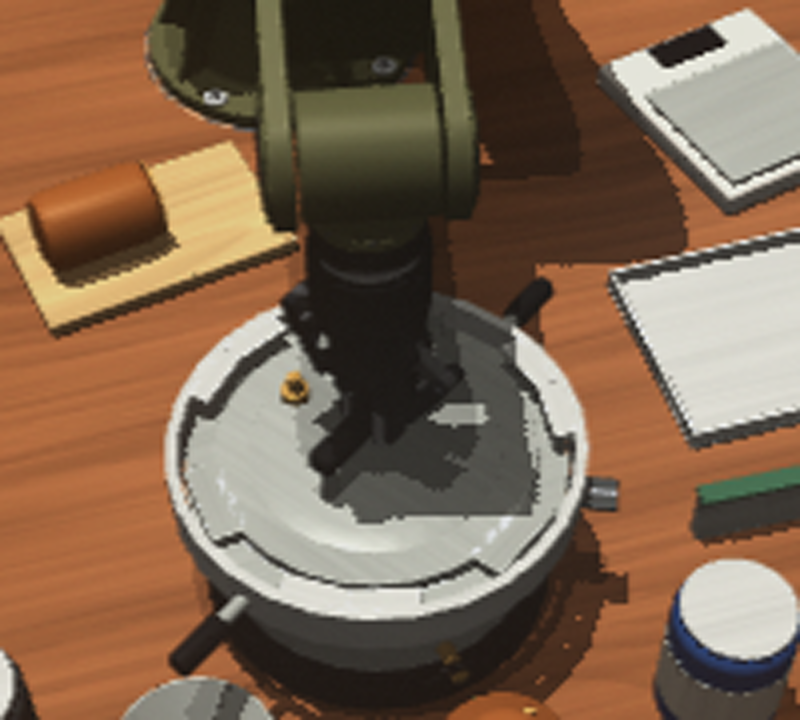

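Run:
```python
from rig import bot
from h import *
T=[594.3,-68.0]
bot.move_gripper(50);bot.servo_line([*T,260],speed=200)
C=np.array(T);r=186
def pos(th,z): t=np.radians(th);return [C[0]+r*np.cos(t),C[1]+r*np.sin(t),z]
def att(th): return down(np.radians(th-90))
bot.move_gripper(44)
bot.move_to(pos(127.2,200),att(127.2))
x=bot.servo_line(pos(127.2,95),speed=100,until_force=8);s=bot.read_state();print(x,s["ee_pos"],s["ft_force"])
bot.move_gripper(0,25);s=bot.read_state();print(s["grip_width"],s["ft_force"],s["moment"],s["clock"])
for th in np.arange(127.2-6.1,66,-6.1):
    bot.servo_line(pos(th,95),attitude=att(th),speed=60)
    s=bot.read_state();print(round(th,1),s["ft_force"].round(1),s["moment"].round(2),round(s["grip_width"],1),s["ee_pos"].round(1))
bot.move_gripper(44);bot.servo_line(pos(th,220),speed=150);print(bot.read_state()["clock"])
bot.move_to([400,150,330],down(0))
for n in("top","scene"):
    c=bot.read_camera(n);cv2.imwrite(f"pics/{n}10.png",c["image"])
    np.savez(f"{n}10.npz",**{k:np.array(v) for k,v in c.items()})
crop(dict(np.load("top10.npz")),230,90,410,270,"pics/t10.png",4)
crop(dict(np.load("scene10.npz")),230,120,410,290,"pics/s10.png",4)
```

```text
False [482.19974444  80.16679668  95.56634416] [-0.13260572 -1.01956204  0.10258784]
16.86929137058499 [-0.82243007  0.33278332  6.48037758] [0.06864911 0.18089481 0.07258423] 72.8333
121.1 [1.7 4.  4.8] [ 0.56 -0.24 -0.03] 17.1 [498.8  91.7  95.5]
115.0 [1.3 4.6 5.5] [ 0.6  -0.13  0.  ] 17.3 [516.2 101.   95.5]
108.9 [1.  5.7 5.4] [ 0.73 -0.17 -0.03] 17.0 [534.6 108.5  95.6]
102.8 [0.9 4.1 4.8] [ 0.72 -0.23 -0.02] 17.3 [553.7 114.   95.6]
96.7 [1.7 5.3 4.3] [ 0.77 -0.32 -0.06] 16.6 [573.2 117.3  95.6]
90.6 [2.5 4.7 5. ] [ 0.79 -0.38 -0.04] 16.5 [593.  118.6  95.6]
84.5 [1.6 5.2 4.4] [ 0.72 -0.38 -0.13] 16.7 [612.8 117.7  95.6]
78.4 [3.7 4.7 3.9] [ 0.75 -0.49 -0.14] 16.8 [632.4 114.7  95.6]
72.3 [3.7 4.  4.8] [ 0.69 -0.52 -0.15] 17.2 [651.6 109.6  95.6]
66.2 [3.9 4.4 4.5] [ 0.6  -0.56 -0.17] 17.4 [670.1 102.5  95.6]
79.025
```

View pics/t10.png

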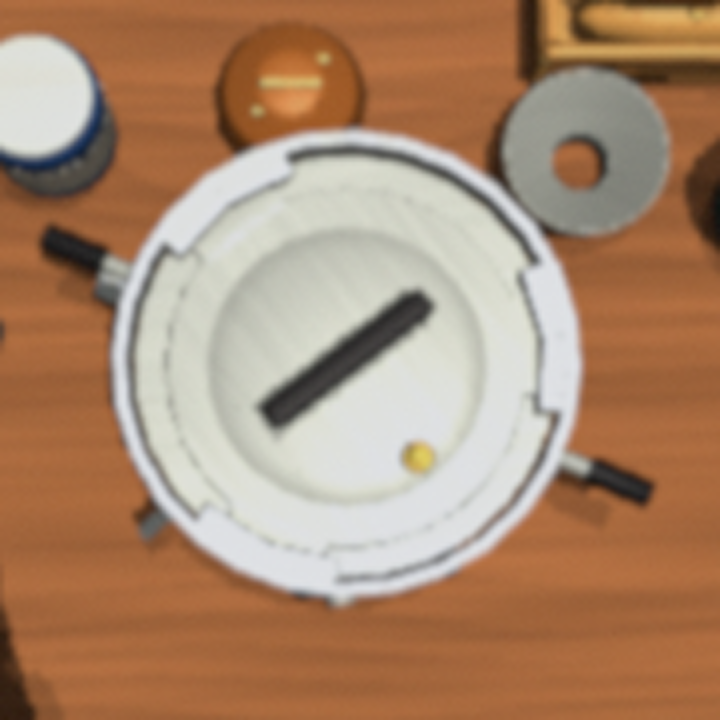

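View pics/s10.png

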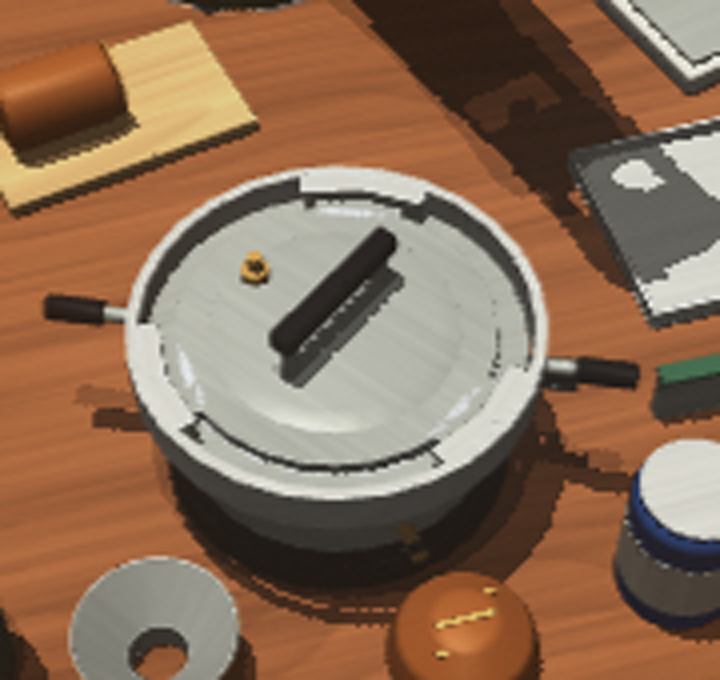

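View pics/top10.png

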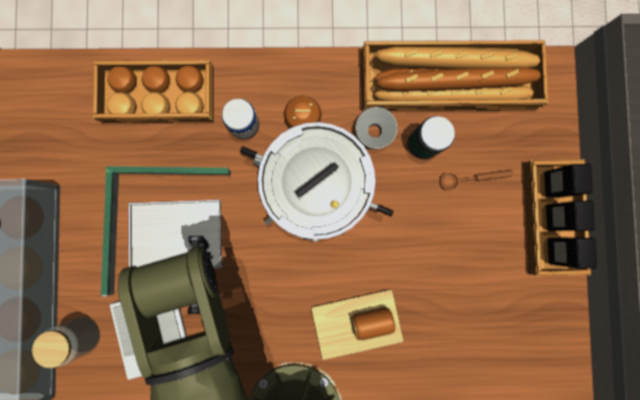

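Run:
```python
from h import *
off={"top":(593.98,-64.6),"scene":(595.7,-67.5)}
for n in("top10","scene10","top0","scene0"):
    c=dict(np.load(n+".npz"));P=cloud(c);ctr=np.array(off[n.rstrip("01")])
    d=P[...,:2]-ctr;r=np.hypot(d[...,0],d[...,1]);a=np.degrees(np.arctan2(d[...,1],d[...,0]));Z=P[...,2]
    for s in(1,-1):
        m=(abs(Z-127)<8)&(r>165)&(r<203)&(d[...,1]*s>0)
        print(n,"handle",m.sum(),np.degrees(np.arctan2(*d[m].mean(0)[::-1])).round(2))
    for z0,z1 in((85,118),):
      for lo,hi in((50,85),(110,145)):
        m=(Z>z0)&(Z<z1)&(r>146)&(r<166)&(a>lo)&(a<hi)
        if m.sum(): print("  tongue",m.sum(),a[m].mean().round(1),a[m].min().round(1),a[m].max().round(1),Z[m].mean().round(1),r[m].mean().round(0))
    m=(abs(Z-142.5)<5)&(r>118)&(r<129);x=np.radians(3*a[m]);print("  lug mod120",np.degrees(np.arctan2(np.sin(x).mean(),np.cos(x).mean()))/3)
    m=(r<105)&(Z>120)&(Z<140)
    if "10" in n:
        q=P[m];A=np.c_[q[:,:2]-ctr,np.ones(len(q))];k=abs(q[:,2]-np.median(q[:,2]))<4;print("  lid plane",np.linalg.lstsq(A[k],q[k,2],rcond=None)[0],k.sum())
c=dict(np.load("top10.npz"));crop(c,235,135,275,180,"pics/m10.png",14)
```

```text
top10 handle 105 66.22
top10 handle 109 -114.3
  tongue 46 70.5 67.5 73.3 106.2 155.0
  tongue 29 128.5 126.7 130.3 107.2 155.0
  lug mod120 35.60672505035562
  lid plane [-7.28141226e-04  9.41753502e-04  1.34315525e+02] 4459
scene10 handle 88 65.12
scene10 handle 76 -113.15
  tongue 30 66.0 63.1 73.8 106.3 155.0
  lug mod120 35.903833796846776
  lid plane [-2.69335994e-03 -2.57323841e-04  1.33934105e+02] 2994
top0 handle 112 127.51
top0 handle 108 -52.86
  tongue 76 68.6 63.7 73.4 106.0 155.0
  tongue 11 129.3 124.3 130.3 106.8 156.0
  lug mod120 -22.705920888313525
scene0 handle 62 126.75
scene0 handle 107 -52.1
  tongue 53 68.0 63.4 73.7 105.6 155.0
  tongue 2 125.2 124.7 125.7 116.7 163.0
  lug mod120 -22.54464141985285
```

View pics/m10.png

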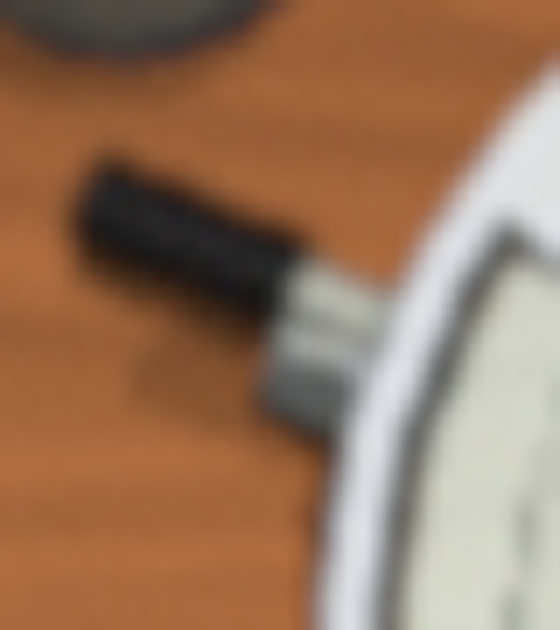

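```bash
cat > sheet.py <<'E'
from h import *
def meas(c,n=""):
    P=cloud(c);im=c["image"].astype(int);hsv=cv2.cvtColor(c["image"],cv2.COLOR_BGR2HSV)
    h,w=im.shape[:2];u,v=np.meshgrid(np.arange(w),np.arange(h))
    # sheet: light low-saturation, low z; re-project mask to z=18 plane (top view) and use min area rect
    g=(hsv[...,0]>50)&(hsv[...,0]<90)&(hsv[...,1]>90)&(abs(P[...,2]-49)<6)&(P[...,1]>120)&(P[...,1]<480)&(P[...,0]>250)&(P[...,0]<650)
    q=P[g][:,:2]
    out={}
    mb=q[q[:,0]>q[:,0].max()-40]; ms=q[q[:,1]>q[:,1].max()-50]
    # line fits via fitLine
    def line(p):
        for _ in range(3):
            vx,vy,x,y=cv2.fitLine(p.astype(np.float32),cv2.DIST_HUBER,0,.01,.01).ravel();nrm=np.array([-vy,vx]);d=(p-[x,y])@nrm;p=p[abs(d)<9]
        return np.array([vx,vy]),np.array([x,y]),len(p)
    b=line(mb[mb[:,1]<mb[:,1].max()-30]);s=line(ms[ms[:,0]<ms[:,0].max()-30])
    ab=np.degrees(np.arctan2(*b[0]));ab=-(((ab+90)%180)-90) if 0 else np.degrees(np.arctan(b[0][0]/b[0][1]))
    as_=np.degrees(np.arctan(s[0][1]/s[0][0]))
    # sheet
    m=((hsv[...,1]<60)&(P[...,2]<26)&(P[...,2]>-8)&(P[...,0]>340)&(P[...,0]<640)&(P[...,1]>120)&(P[...,1]<460)).astype(np.uint8)
    m=cv2.morphologyEx(m,cv2.MORPH_OPEN,np.ones((3,3)))
    k,l,st,ce=cv2.connectedComponentsWithStats(m)
    best=min([i for i in range(1,k) if st[i,4]>300],key=lambda i:-P[l==i][:,0].mean() if st[i,4]>1500 else 0)
    q=P[l==best];qq=q[(q[:,2]>10)][:,:2]
    rec=cv2.minAreaRect(qq.astype(np.float32))
    print(n,"back line@y: x=%.1f + slope ang %.2f deg (n%d, at y=%.0f)"%(b[1][0],-ab,b[2],b[1][1]),"side: y=%.1f ang %.2f n%d at x=%.0f"%(s[1][1],as_,s[2],s[1][0]))
    print("  sheet rect",np.round(rec[0],1),np.round(rec[1],1),round(rec[2],2),"n",st[best,4],np.round(cv2.boxPoints(rec),1).tolist())
    return b,s,rec
E
python3 - <<'E'
from rig import bot
from sheet import *
bot.move_to([380,-120,330],down(0))
for n in("top","scene"):
    c=bot.read_camera(n);np.savez(f"{n}11.npz",**{k:np.array(v) for k,v in c.items()});meas(c,n)
    crop(c,*((90,150,240,310) if n=="top" else (350,100,520,240)),f"pics/{n}11.png",4)
print(bot.read_state()["clock"])
E
```

```text
top back line@y: x=633.5 + slope ang -1.45 deg (n439, at y=306) side: y=472.5 ang -1.24 n549 at x=466
  sheet rect [465.5 311. ] [179.  242.4] 1.24 n 6290 [[373.3999938964844, 430.29998779296875], [378.6000061035156, 187.89999389648438], [557.5999755859375, 191.8000030517578], [552.4000244140625, 434.1000061035156]]
scene back line@y: x=639.2 + slope ang -0.96 deg (n217, at y=344) side: y=472.8 ang -1.02 n275 at x=480
  sheet rect [468.6 307.3] [186.3 242.7] 1.4 n 3402 [[372.5, 426.29998779296875], [378.5, 183.6999969482422], [564.7000122070312, 188.3000030517578], [558.7999877929688, 430.8999938964844]]
81.4083
```

View pics/top11.png

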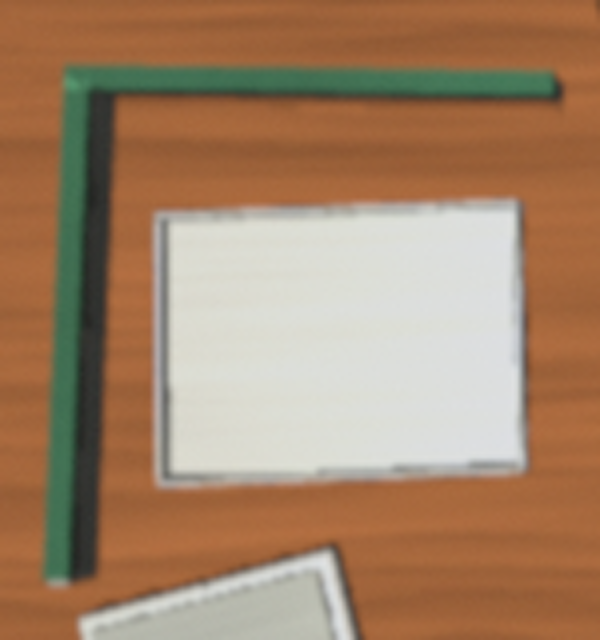

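View pics/scene11.png

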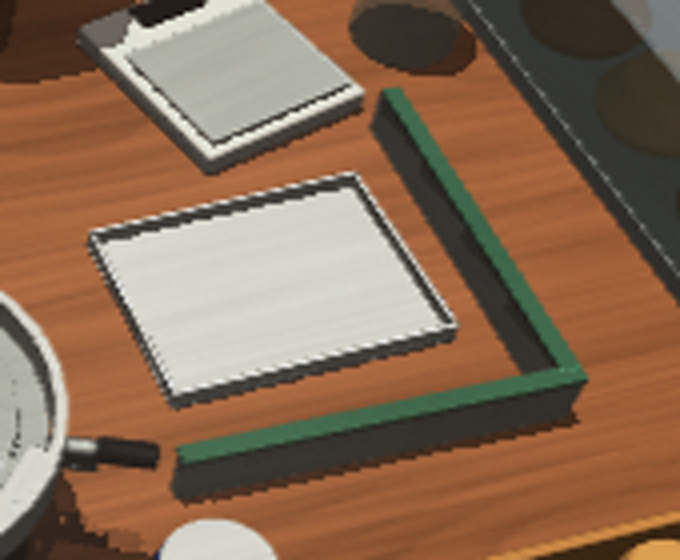

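Run:
```python
from rig import bot
from sheet import *
G=[379,285];E=[450.9,324.0]
d0=down(np.radians(1.3));d1=down(np.radians(-1.15))
bot.move_gripper(30)
bot.move_to([*G,120],d0)
bot.servo_line([*G,30],speed=120,until_force=10)
x=bot.servo_line([*G,-4],speed=30,until_force=5);s=bot.read_state();print(x,s["ee_pos"],s["ft_force"],s["clock"])
c=bot.read_camera("scene");crop(c,350,100,520,240,"pics/s12.png",4)
if not x:
    bot.move_gripper(0,40);s=bot.read_state();print(s["grip_width"],s["ft_force"],s["moment"],s["ee_pos"])
```

```text
False [379.10799364 285.0676014   -3.81365489] [ 1.30649472  0.36254728 -0.44593307] 85.55
2.570145098125519 [-1.00180351 -0.29172318  4.94347424] [-0.1103119   0.29541692 -0.01015499] [379.04124476 285.07034473  -3.77131025]
```

View pics/s12.png

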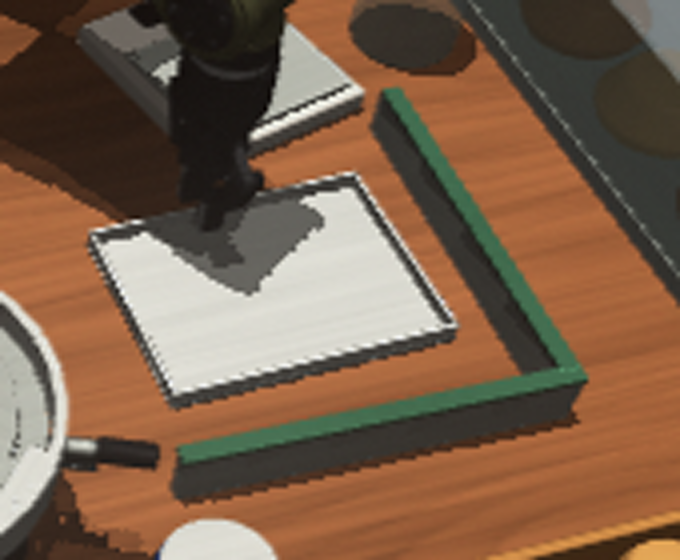

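Run:
```python
from rig import bot
from sheet import *
E=np.array([450.9,324.0]);z=-3.8
d1=down(np.radians(-1.15))
x=bot.servo_line([E[0]-10,E[1]-8,z],attitude=d1,speed=60,until_force=25);s=bot.read_state();print(x,s["ee_pos"],s["ft_force"],s["moment"])
x=bot.servo_line([E[0]+8,E[1]-8,z],speed=20,until_force=10);s=bot.read_state();print("x",x,s["ee_pos"],s["ft_force"],s["moment"])
p=s["ee_pos"]
x=bot.servo_line([p[0]-1.0,p[1]+18,z],speed=20,until_force=10);s=bot.read_state();print("y",x,s["ee_pos"],s["ft_force"],s["moment"],s["grip_width"])
for n in("top","scene"):
    c=bot.read_camera(n);np.savez(f"{n}13.npz",**{k:np.array(v) for k,v in c.items()})
    crop(c,*((90,150,240,310) if n=="top" else (350,100,520,240)),f"pics/{n}13.png",4)
print(s["clock"])
```

```text
False [440.43137014 315.84277781  -3.76418645] [-5.3646562  -2.1728457   5.85193707] [-0.31205987  0.80009404 -0.03137835]
x True [451.79870045 316.1920152   -3.74687732] [-3.46095365 -0.38692476  7.71995768] [0.07139744 0.62709183 0.09845631]
y True [451.54400988 320.52774864  -3.75018129] [-1.00784772 -0.22006665  5.69440688] [ 0.1040282   0.23892641 -0.21374742] 2.2079276997977644
88.3333
```

View pics/top13.png

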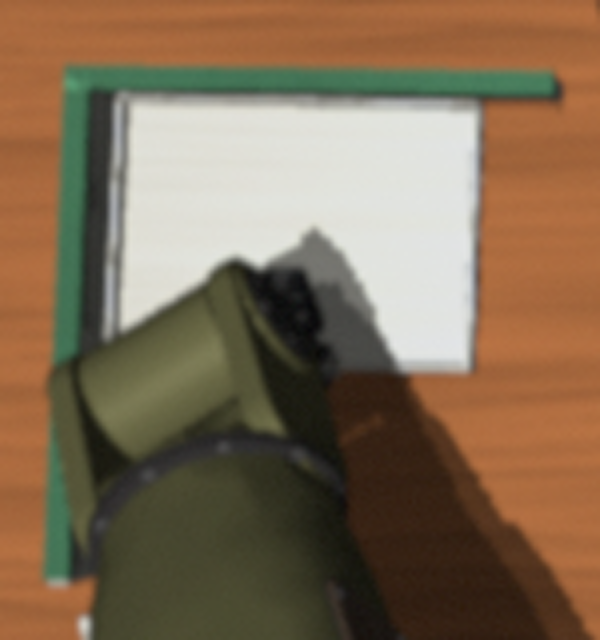

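View pics/scene13.png

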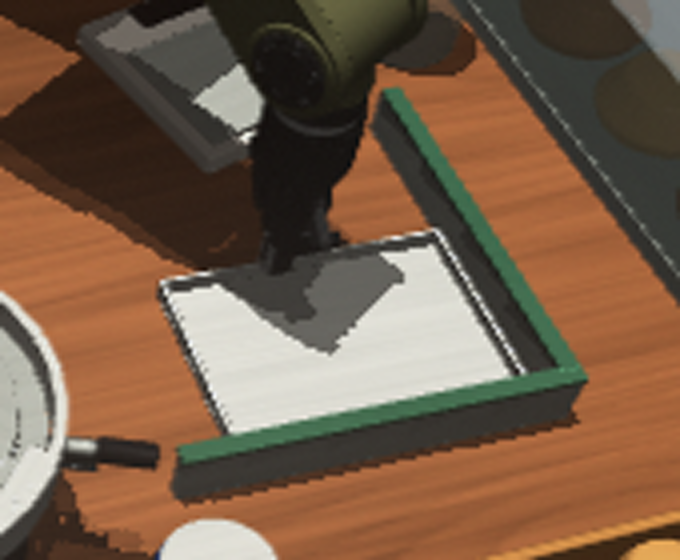

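Run:
```python
from rig import bot
from sheet import *
z=-3.8
p=bot.read_state()["ee_pos"]
x=bot.servo_line([p[0]-.5,p[1]+16,z],speed=20,until_force=12);s=bot.read_state();print("y",x,s["ee_pos"],s["ft_force"],s["moment"])
bot.move_gripper(26);p=s["ee_pos"]
bot.servo_line([p[0],p[1],110],speed=150)
bot.move_to([400,60,330],down(0))
for n in("top","scene"):
    c=bot.read_camera(n);np.savez(f"{n}14.npz",**{k:np.array(v) for k,v in c.items()})
    crop(c,*((90,150,240,310) if n=="top" else (350,100,520,240)),f"pics/{n}14.png",5 if n=="top" and 0 else 4)
    meas(c,n)
print(bot.read_state()["clock"])
```

```text
y True [451.45705072 320.70787821  -3.74101856] [-0.18359264 -0.64191678  5.29463786] [-0.14024713  0.10451904 -0.22130676]
top back line@y: x=633.6 + slope ang -1.54 deg (n426, at y=306) side: y=472.7 ang -1.21 n538 at x=466
  sheet rect [539.9 340.6] [241.  182.1] 88.22 n 6253 [[445.20001220703125, 223.0], [627.0999755859375, 217.3000030517578], [634.5999755859375, 458.20001220703125], [452.70001220703125, 463.79998779296875]]
scene back line@y: x=639.1 + slope ang -1.03 deg (n208, at y=335) side: y=472.4 ang -1.22 n278 at x=483
  sheet rect [528.1 337.6] [243.1 158. ] 88.96 n 3010 [[446.8999938964844, 217.5], [604.9000244140625, 214.6999969482422], [609.2999877929688, 457.70001220703125], [451.29998779296875, 460.6000061035156]]
91.3667
```

View pics/top14.png

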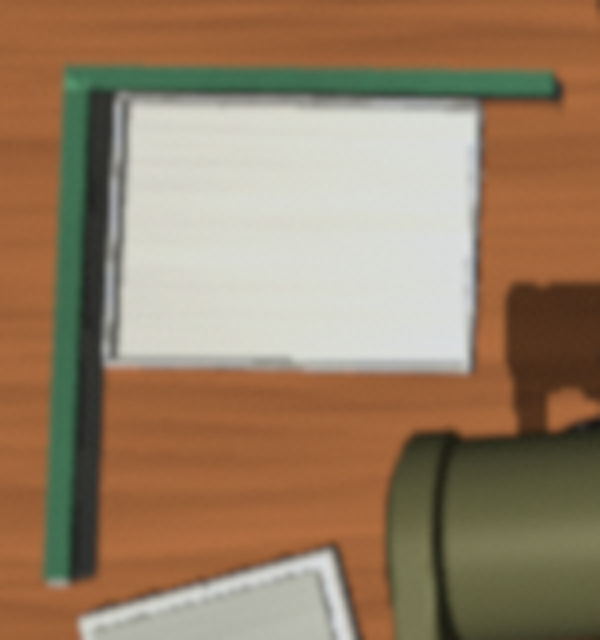

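View pics/scene14.png

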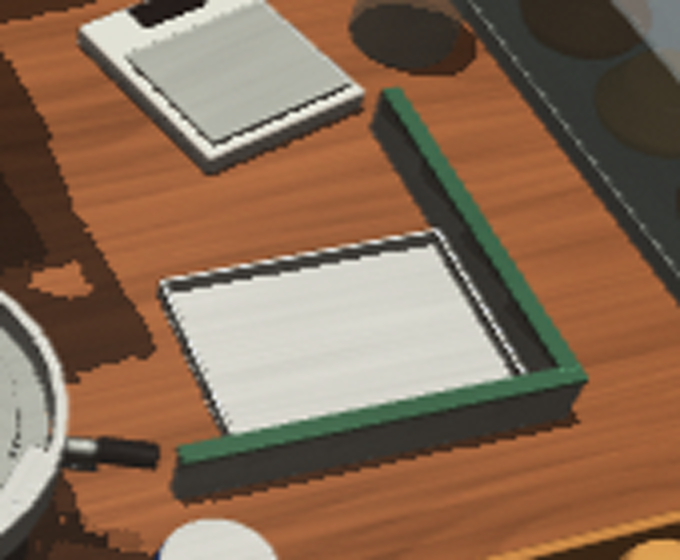

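Run:
```python
from rig import bot
from sheet import *
z=-5
bot.move_gripper(0,40)
D=down(np.radians(-1.2))
bot.move_to([536,190,100],D)
bot.servo_line([536,190,z],speed=80,until_force=6)
x=bot.servo_line([536,228,z],speed=25,until_force=15);s=bot.read_state();print("y",x,s["ee_pos"],s["ft_force"])
bot.servo_line([536,190,z],speed=80)
bot.servo_line([536,190,100],speed=150)
D=down(np.radians(88.8))
bot.move_to([415,340,110],D)
bot.servo_line([415,340,z],speed=80,until_force=6)
x=bot.servo_line([452,340,z],speed=25,until_force=15);s=bot.read_state();print("x",x,s["ee_pos"],s["ft_force"])
bot.servo_line([415,340,z],speed=80)
bot.servo_line([415,340,110],speed=150)
bot.move_to([400,60,330],down(0))
for n in("top","scene"):
    c=bot.read_camera(n);np.savez(f"{n}15.npz",**{k:np.array(v) for k,v in c.items()})
    crop(c,*((90,150,240,310) if n=="top" else (350,100,520,240)),f"pics/{n}15.png",4)
    meas(c,n)
print(bot.read_state()["clock"])
```

```text
y True [536.22815026 214.23090286  -5.1712164 ] [ 1.54789488 -4.205904    1.54706274]
x True [439.68706153 339.45513695  -5.59665986] [-0.41361032  0.08379976  0.75298546]
top back line@y: x=633.9 + slope ang -1.73 deg (n423, at y=307) side: y=472.4 ang -1.14 n545 at x=468
  sheet rect [540.5 342.6] [236.1 181.1] 88.98 n 6015 [[447.8999938964844, 226.1999969482422], [628.9000244140625, 223.0], [633.0999755859375, 459.0], [452.1000061035156, 462.29998779296875]]
scene back line@y: x=639.0 + slope ang -0.96 deg (n218, at y=331) side: y=472.3 ang -1.32 n269 at x=484
  sheet rect [526.5 340.7] [238.8 158.2] 89.83 n 2876 [[447.1000061035156, 221.5], [605.2000122070312, 221.0], [605.9000244140625, 459.8999938964844], [447.79998779296875, 460.3999938964844]]
103.1417
```

View pics/top15.png

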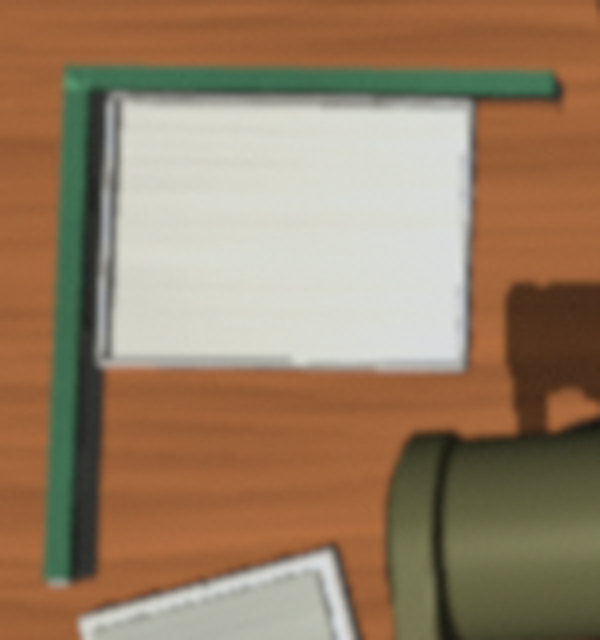

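View pics/scene15.png

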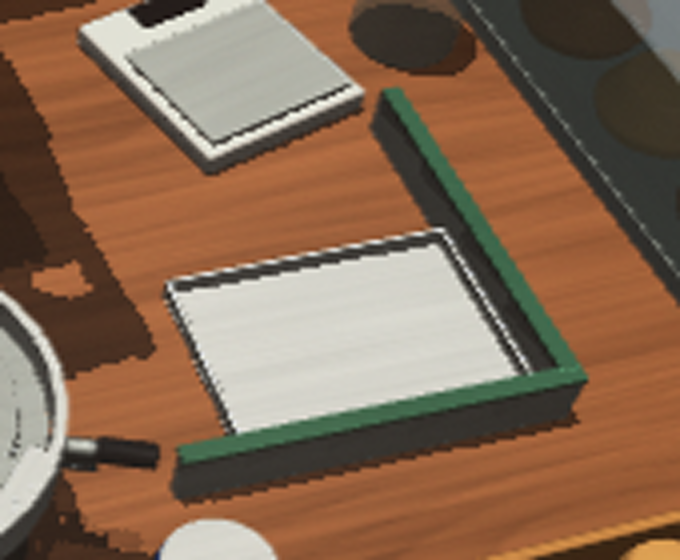

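Run:
```python
from rig import bot
from sheet import *
z=-5
def tr(p,n,F,**k):
    x=bot.servo_line(p,until_force=F,**k);s=bot.read_state();print(n,x,s["ee_pos"],s["ft_force"])
bot.move_to([536,195,100],down(np.radians(-1.2)))
bot.servo_line([536,195,z],speed=80,until_force=6)
tr([536,228,z],"y15",15,speed=25)
tr([536,228,z],"y25",25,speed=15)
bot.servo_line([536,190,z],speed=80)
bot.servo_line([536,190,100],speed=150)
bot.move_to([420,340,110],down(np.radians(88.8)))
bot.servo_line([420,340,z],speed=80,until_force=6)
tr([455,340,z],"x15",15,speed=25)
tr([455,340,z],"x25",20,speed=15)
bot.servo_line([415,340,z],speed=80)
bot.servo_line([415,340,110],speed=150)
bot.move_to([400,60,330],down(0))
for n in("top","scene"):
    c=bot.read_camera(n);np.savez(f"{n}16.npz",**{k:np.array(v) for k,v in c.items()})
    crop(c,*((90,150,240,310) if n=="top" else (350,100,520,240)),f"pics/{n}16.png",4)
    meas(c,n);cv2.imwrite(f"pics/{n}16f.png",c["image"])
print(bot.read_state()["clock"])
```

```text
y15 True [536.22524876 214.6943976   -5.20795527] [ 1.22333811 -5.18078166  3.3522982 ]
y25 True [536.31614884 214.67879783  -5.38048097] [ 1.34988947 -3.55818511  2.70485669]
x15 True [440.22654135 339.63183798  -5.57207533] [-1.63743313  0.67278289  0.28292132]
x25 True [440.01854447 339.40970576  -6.10191982] [-0.03215024 -0.711158    0.10309796]
top back line@y: x=633.8 + slope ang -1.58 deg (n416, at y=307) side: y=472.6 ang -1.14 n543 at x=469
  sheet rect [540.6 340.7] [229.5 180.5] 88.5 n 5962 [[447.3999938964844, 228.39999389648438], [627.7999877929688, 223.60000610351562], [633.7999877929688, 453.1000061035156], [453.3999938964844, 457.79998779296875]]
scene back line@y: x=639.5 + slope ang -1.19 deg (n220, at y=332) side: y=472.6 ang -1.14 n275 at x=486
  sheet rect [527.9 341.8] [239.8 154.7] 88.52 n 2857 [[447.5, 224.0], [602.2000122070312, 220.0], [608.2999877929688, 459.70001220703125], [453.70001220703125, 463.70001220703125]]
115.0833
```

View pics/top16.png

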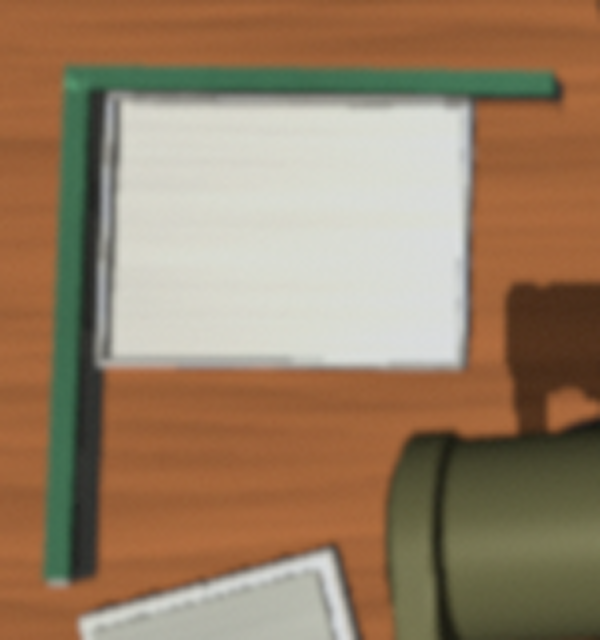

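View pics/top16f.png

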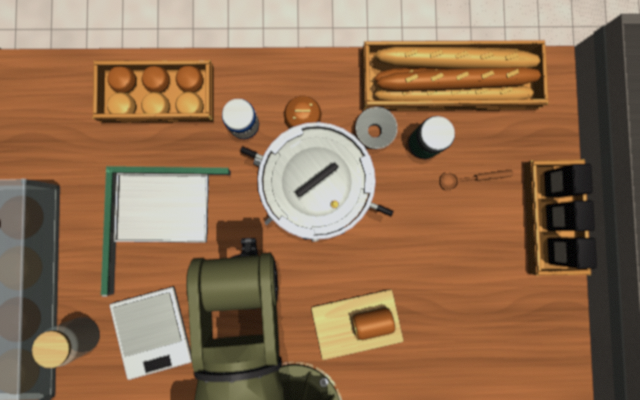

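View pics/scene16f.png

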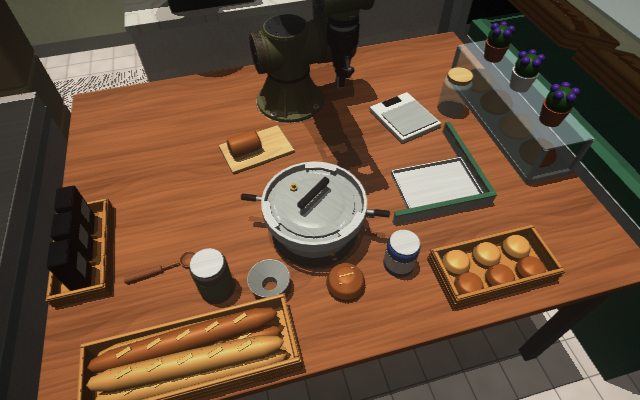

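```bash
python3 -c "
from rig import bot
bot.finish_job()"
```

```text
the job is handed in; nothing more can be done
```

I finished the job and handed it in at about 115 s. It gives no verdict, so the checks below are my own.

- **Jars:** there were only two, and both were set down gently on the pot floor, about 42 mm either side of its centre. In the pictures taken just before the lid went on, both stood upright with their cap tops at about 111 mm, the right height.
- **Lid:** it was knocked about 3 cm aside during the run, so I located it again before gripping it. It lies flat on the rim: its top is at about 134 mm with a tilt under 0.2°, against 132 mm nominal.
- **Lock ring:** it turned about 61.4° (1.07 rad) clockwise. The left handle stands about 2.5° past the centre of the locked mark by camera, inside the 5° allowed.
- **Baking sheet:** I slid it into the corner by its front rim, then pushed it in with closed fingers. The first sideways push stopped about 5 mm short. After the later pushes it stopped within about 0.5 mm of the same place on both sides, even with more force. Its angle matches the upstand to within about 0.5°.
- **Other things:** none of them looks moved in the last pictures.

**What failed or disagreed:**
- The first jar grasp closed on top of the cap. A touch test on the counter showed the true tool point about 31 mm higher than reported, and I corrected for that from then on.
- The two cameras differed by 3–5 mm, so I averaged them.
- In the last pictures the scene camera measured the sheet too small because the back wall hides part of it. For the sheet I relied on where the pushes stopped and on the top camera.

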